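Clamp the sorting screen and secure the clamp with its hitch pin clip

ROBOT

A 6-joint arm with a two-finger parallel gripper is mounted at the origin on the work surface. World frame = base frame: x ahead of the robot, y to its left, z up, the work surface at z = 0. Lengths are in mm, angles in rad, forces in N, time in s.
With the tool pointing down it reaches from about 350 to 975 mm from the base axis. Payload 7.1 kg.
Tool frame: the origin (TCP) lies at the very end of the fingers, on their centre line; the grasp point (between the pads) lies 19 mm behind it; z points along the fingers, x is the direction in which the jaws open and shut, and the axes are right-handed (so a half turn about z gives the same grasp; the last joint's range is limited). The gripper opens to 88 mm and grips with 3 to 60 N. Pads are 20 mm wide; open, the fingers measure 115 mm over their backs; the gripper's body (75 mm by 178 mm) begins 61 mm behind the grasp point.
Start: joints at [1.232, 0.423, 1.63, -0, 1.089, -0.019], TCP at [196.453, 593.305, 222.675] pointing down, gripper open.
Joint ranges: [-3, 3], [-0.9, 2.11], [0.09, 2.58], [-1.31, 4.45], [0.11, 2.69], [-2.54, 2.54]. Speed limits (rad/s): [2.39, 2.39, 3.01, 3.14, 3.14, 3.14].

INTERFACE

Orientations are given as a rotation vector (axis times angle).
In Python, from workcell import ctrl gives the robot as it stands. The module is installed in compiled form; this text tells all that it offers.
- The arm moves only by the tool move_arm, never from a script. Its argument "motion" is a list of rows, each a list of 2 entries, a list of its own where there are three numbers: the shift along the tool's x, y, z normalised to -1 to 1, where 1 is 150 mm, then the turn, a rotation vector about the tool's x, y, z normalised to -1 to 1, where 1 is 60 degrees. In form: [[[x, y, z], [rx, ry, rz]], ...]. A call has exactly 5 rows; each row is the pose to reach, as a shift and turn from the pose commanded when the call began, along the tool's axes at that moment; what a row does not reach only later rows make up. A row lasts 1/8 s, in which the tool goes at most 62.5 mm and 10.7 degrees, less where a joint would pass 70% of its speed; a pose out of reach is approached as far as the arm can. A call with a number of a shift or a turn outside -1 to 1 is refused whole. A call with a gripper value outside its range is refused whole. "gripper" is the opening, from 0 (shut) to 1 (fully open), set as the call begins (left out, the last holds). The fingers move at their own pace and stop on an object; the grip force is fixed at half the most. Time passes only in rows, so rows that repeat a pose let the fingers close, or fill a call up. It gives the time, the measured TCP pose, the force and the opening at its end, in the units of the state.
- ctrl.get_obs(): the state, without advancing time (a new reading comes with each control period).
- ctrl.get_image(name): name is "side" or "top" or "wrist"; returns a dict with "pixels" (400x640x3 uint8, red, green, blue), "camera_matrix" (3x3 intrinsics, pixels), "R" (3x3) and "t" (3): a world point X has camera coordinates R X + t; the wrist camera has in their place "mount" (4x4, takes a point from camera to tool coordinates, whose origin is the TCP and whose axes are the tool frame's). Camera axes: x right, y down, z forward; pixel columns grow to the right and rows downward; lengths in mm; the calibration is good to about 2 mm. A picture is of the moment at which its call begins: read the wrist's pose just before it. There is no depth.
- ctrl.close_job(): hands the job in, once; it reports no verdict.
Trained networks look in the newest picture that a camera, given by its name, has taken for a name from the list of things; names that differ only in an ending like _2 or _b are one class to them, and where a whole thing is asked for, a point or a joint stands for the part that bears it (a point fixed in the world has none). Each returns a list of dicts, best first, with "p" (0 to 1); they miss things now and then, are a little off and sometimes report something else, mostly with a low value. They report only what shows in the picture. A call takes as long as a camera call.
- ctrl.boxes_of(camera, name): "location" ([x, y, z] in mm, in world coordinates, good to about 4 mm: the middle of the surface that is visible of it).
- ctrl.regions_of(camera, name): "mask" (400x640 bool, what is visible of it).
- ctrl.pinpoint(camera, name): "location" ([x, y, z] in mm, in world coordinates, good to about 4 mm: a listed point, or the origin of a listed thing).
The state is a dict: "t": time; "qpos": joint angles; "qvel": joint speeds; "joint_torque": joint torques, N m; "ee_pos": TCP position; "orientation": TCP orientation; "ft_force": force on the tool from outside, world axes, zero at the start; "moment": the same for the moment, N m; "width": finger opening in mm.
Only numpy, scipy, OpenCV 4.12 (cv2) and the standard library are available. Lean on these libraries where they do the work, as an engineer would, in place of code of your own. Each camera call takes 0.05 s, during which the arm holds its last target.

TASK

Lock the screen of the biscuit-sorting trough: swing the clamp lever fully round to its stop, over the edge of the screen, then slide the sprung hairpin clip that lies on the ledge through the hole in the lever's upright pin until it snaps fully home and its loop hugs the pin. Leave the biscuits, the loose washer and the other things on the table where they are.

Things in the scene. Friction and masses are not known exactly. Their poses are not given: they have to be found in the camera images.
- bracket: Fixed end of the steel sorting trough with its white bracket on the robot's side. Origin on the vertical pin axis at table height; +x horizontal, away from the robot across the trough, +y left, z up. Yaw within 0.45 rad. In mm: white plate x -165 to 50, y -75 to 75, top z 40. Trough x 55 to 176, y -180 to 180, near wall 50 high, far wall 62 high; screen top z 44 to 46.
- ledge (a point): Middle of the top of the raised aluminium ledge on which the clip lies and slides, z 46; axes as the bracket's. The ledge spans, in the bracket's frame, x -160 to -13 mm, y -30 to 55. Beyond the pin is a lower ledge, top z 44, for the leg's tip.
- fence (a point): End, next to the pin, of the guiding face of a low fence on the ledge (top z 52 mm): bracket x -14, y -4, z 49. The face runs back along bracket x to -50, looks to +y, and has a flared lead-in from x -68. An equal rail, face at y 31 looking to -y, x -120 to -45, flanks the loop: between them a clip pushed to +x runs into the hole.
- lever_stop (a point): Top centre of the fixed upright steel peg, 10 mm across, that stops the lever: bracket x 46, y -13.5, z 78 mm.
- lever (a joint): Angle of the clamp lever about the vertical pin axis, rad. 0: closed, at its stop, arm along bracket +x over the screen's edge. Positive: open, turned towards bracket +y (1.57: arm along +y). Starts at 0.8 to 1.6; stays where it is left (0.12 N m, about 2 N at the handle). Arm 16 mm wide, z 67 to 75, reaching 87 mm from the axis; pin head up to z 80.
- handle_top (a point): Centre of the top of the lever's upright round handle: a black post 14 mm across and 40 mm high (z 75 to 115 mm) standing on the arm 75 mm from the pin axis.
- pin_hole (a point): Centre of the cross hole in the lever's upright steel pin, on the pin axis at z 49 mm. Pin 18 mm across; hole 9 mm wide, 8.5 mm high, running along this point's x, the direction of the lever's arm: only with the lever closed does it line up with the clip.
- clip: Loose sprung R-shaped clip of dark 6 mm wire, 96 mm long, 80 g, flat on the ledge, open end to the pin. Origin: the point of the straight leg's centre line that is on the pin axis when home. x: along that leg to its tip, 41 mm ahead; y: to the bowed leg; z up. Starts within 0.03 rad of bracket +x, origin 58 to 80 mm short of the pin axis, 0 to 2 mm to +y.
- clip_back (a point): Rearmost outside point of the clip's loop, 55 mm behind the clip's origin, 12 mm to its +y, 3 mm above the ledge. Loop: half circle, 15 mm outer radius. Pushing here towards the pin slides the clip in. The bowed leg passes the pin's +y side, springs aside 4.5 mm (about 6 N of push) and snaps back when home; then the push needed rises sharply.
- biscuit_a: Loose round biscuit, 45 mm across, 8 mm thick, on the screen; leave it. Origin under its centre.
- biscuit_b: Loose round biscuit, 45 mm across, 8 mm thick, on the screen; leave it. Origin under its centre.
- biscuit_c: Loose round biscuit, 45 mm across, 8 mm thick, on the screen; leave it. Origin under its centre.
- washer: Loose steel washer, 24 mm across, 4 mm thick, lying on the bracket plate to the right of the ledge; leave it. Origin under its centre.
- spanner: Spanner 160 mm long lying on the table at the left; leave it.
- brush: Brush 200 mm long lying on the table at the right; leave it.
- jar: Glass jar, 72 mm across, 110 mm high, standing at one side of the table; leave it. Origin under its centre, z up.
- tin: Steel tin, 84 mm across, 100 mm high, standing at one side of the table; leave it. Origin under its centre, z up.

How it is judged (in metres and radians):
On the way, in this order (a step that is already met when the one before it is completed fails the run):
1. the clamp lever is closed against its stop (value of joint lever below 0.07 rad), for 0.2 s.
2. the clip is fully home in the pin, lever closed (distance between clip and pin_hole below 0.0035 m and angle between the x axis of clip and the x axis of pin_hole, either way round below 0.15 rad and value of joint lever below 0.07 rad), for 0.2 s.
At the end, for the whole second after the job is handed in: The lever is within 0.07 rad of its stop; the clip's straight leg is through the pin's hole with the clip's origin within 3.5 mm of the hole's centre and its leg within 0.15 rad of the hole's axis; the clip is at rest (all of step 2 and linear speed of clip below 0.01 m/s); the robot touches nothing.
It fails at once if a bystander (biscuit, washer, spanner, brush, jar, tin) is shifted by more than 30 mm (distance of any of biscuit_a, biscuit_b, biscuit_c, washer, spanner, brush, jar, tin from where it was at the start of the episode above 0.03 m).
It fails at once if the jar or the tin is tipped (not (angle between each of jar, tin's own z axis and vertical below 0.3 rad)).
It also fails if it takes over 59 s, if anything falls off the work surface, if the arm or the gripper's body presses on something with over 40 N, if the wrist force passes 120 N, or if a joint passes its speed limit or range.

## Working session

There is one attempt and no reset: what is moved stays moved. The work goes in short steps, Python scripts to look and compute and a tool call to move; the robot and the scene stay as the last step left them, time stands still between calls to the robot, and variables do not carry over. Pictures are saved under pics/ and viewed, and the job is handed in when it is done.

Besides the shell and the picture viewer there is one more tool, called after ">>>" as a command line: name --argument value ..., lists and objects as JSON in quotes. move_arm: Moves the arm, as the interface text tells. Its arguments: {"type":"object","properties":{"motion":{"type":"array","items":{"type":"array"}},"gripper":{"type":"number"}},"required":["motion"]}

```bash
mkdir -p pics; cat > h.py <<'E'
from workcell import ctrl
import numpy as np, cv2
from scipy.spatial.transform import Rotation as Rn
def save(cam,name):
    im=ctrl.get_image(cam); cv2.imwrite(f'pics/{name}.png',im['pixels'][:,:,::-1]); return im
E
python3 - <<'E'
from h import *
o=ctrl.get_obs(); print(o)
for c in ['side','top']:
    im=save(c,c+'0'); print(c,im['R'],im['t'],im['camera_matrix'])
    for n in ['bracket','ledge','fence','lever_stop','handle_top','pin_hole','clip','clip_back','jar','tin']:
        r=ctrl.pinpoint(c,n); print(n,[(np.round(d['location'],1).tolist(),round(d['p'],2)) for d in r[:2]])
print(ctrl.get_obs()['t'])
E
```

```text
{'t': 0.0, 'qpos': array([ 1.23201501e+00,  4.23824325e-01,  1.63068201e+00, -5.50294858e-06,
        1.08861661e+00, -1.89887083e-02]), 'qvel': array([ 1.92075638e-04, -6.36040052e-04,  4.70967471e-05, -6.37936467e-04,
        1.22660391e-03, -1.01223139e-05]), 'joint_torque': array([-7.13098052e-05, -5.44606733e+01, -2.73668844e+01,  6.43197703e-02,
        2.27321126e-02, -6.77510434e-05]), 'ee_pos': array([196.26574615, 592.79591398, 221.91515544]), 'orientation': array([ 2.54607975e+00,  1.83890548e+00, -1.97012799e-03]), 'ft_force': array([-0.19272747,  0.16271324,  0.85039389]), 'moment': array([ 0.00662981,  0.00193271, -0.03222802]), 'width': 87.58719762185426}
side [[ 0.9921711  -0.12426939  0.01239488]
 [-0.08896773 -0.77297606 -0.62816618]
 [ 0.08764277  0.62214558 -0.77798047]] [-501.06601693  114.82041826 1567.25640682] [[512.9416563    0.         315.24512325]
 [  0.         512.9416563  206.69220207]
 [  0.           0.           1.        ]]
bracket [([576.8, -38.5, -0.7], 0.74)]
ledge [([597.2, 33.4, 111.5], 0.62), ([703.1, 78.1, 41.6], 0.61)]
fence []
lever_stop [(
[... 424 characters left out ...]

 [ 2.15657910e-01 -1.53279380e-03 -9.76467775e-01]] [  10.13981135  540.89022466 1565.71544891] [[467.48508785   0.         321.39917681]
 [  0.         467.48508785 197.49595585]
 [  0.           0.           1.        ]]
bracket [([576.1, -41.5, -3.4], 0.65)]
ledge [([497.6, -23.7, 45.9], 0.56)]
fence [([566.2, -40.6, 51.7], 0.72)]
lever_stop [([625.9, -53.1, 77.8], 0.74), ([580.9, -38.6, 52.7], 0.55)]
handle_top [([596.1, 34.6, 114.2], 0.66)]
pin_hole [([578.9, -40.1, 49.1], 0.63), ([670.3, 463.4, 0.6], 0.17)]
clip [([510.7, -34.1, 53.5], 0.58)]
clip_back [([455.5, -18.1, 50.3], 0.63)]
jar [([621.5, -477.9, -1.4], 0.76)]
tin [([671.5, 460.7, 1.1], 0.94), ([696.6, -97.1, 46.2], 0.25)]
1.1
```

View pics/side0.png

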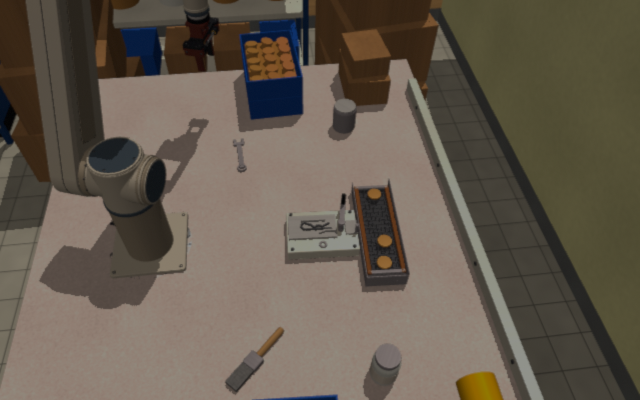

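View pics/top0.png

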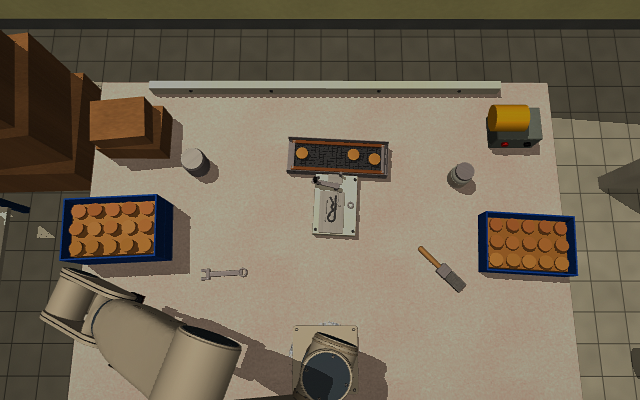

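```bash
cat >> h.py <<'E'
import sys
def plan(target,yaw,cmd=None):
    """full shift/turn in normalised tool units from commanded(or measured) pose to pointing-down target, tool x at world angle yaw"""
    o=ctrl.get_obs(); p=o['ee_pos'] if cmd is None else np.array(cmd[0]); R=Rn.from_rotvec(o['orientation'] if cmd is None else cmd[1])
    c,s=np.cos(yaw),np.sin(yaw)
    Rt=Rn.from_matrix(np.array([[c,s,0],[s,-c,0],[0,0,-1.]]))
    d=R.inv().apply(np.array(target)-p)/150; r=(R.inv()*Rt).as_rotvec()/np.radians(60)
    print('pos',p.round(1),'shift',d.round(3),'turn',r.round(3),'|mm|',np.linalg.norm(d)*150)
E
python3 - <<'E'
from h import *
im=save('wrist','w0'); print(im['mount'],im['camera_matrix'])
x=Rn.from_rotvec(ctrl.get_obs()['orientation']).as_matrix(); print(x)
plan([470,-30,270],-0.05)
E
```

```text
[[ 9.99999649e-01 -5.45445188e-04 -6.36682703e-04  2.67831090e-01]
 [ 6.84841110e-04  9.69506603e-01  2.45064233e-01 -6.74914637e+01]
 [ 4.83598978e-04 -2.45064582e-01  9.69506636e-01 -1.62947172e+02]
 [ 0.00000000e+00  0.00000000e+00  0.00000000e+00  1.00000000e+00]] [[333.60292909   0.         312.91802064]
 [  0.         333.60292909 203.29546966]
 [  0.           0.           1.        ]]
[[ 3.14374993e-01  9.49298879e-01  3.32467148e-05]
 [ 9.49298878e-01 -3.14374995e-01  5.37160969e-05]
 [ 6.14445664e-05  1.46740714e-05 -9.99999998e-01]]
pos [196.5 593.3 222.7] shift [-3.371  3.037 -0.315] turn [-0.    -0.     1.242] |mm| 682.3370480875486
```

View pics/w0.png

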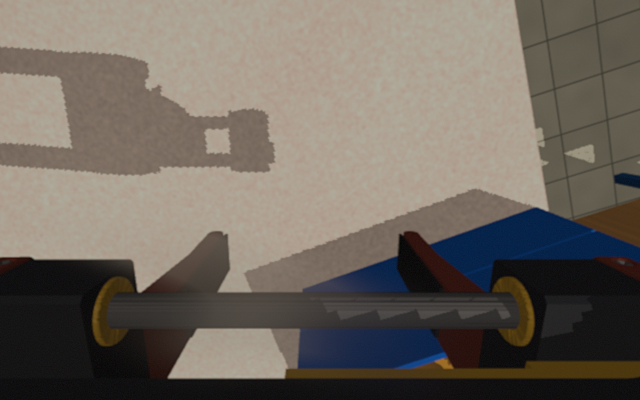

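>>> move_arm --motion '[[[-0.19,0.18,-0.02],[0,0,0.06]],[[-0.38,0.36,-0.04],[0,0,0.12]],[[-0.57,0.54,-0.04],[0,0,0.18]],[[-0.76,0.72,-0.04],[0,0,0.25]],[[-0.95,0.9,-0.04],[0,0,0.31]]]' --gripper 0

```text
t: 1.78
ee_pos: [280.2, 414.5, 228.8]
orientation: [-2.812, -1.401, -0.001]
ft_force: [0.6, 0.1, -0.0]
width: 41.3
```

```bash
python3 -c "
from h import *
plan([530,-110,250],-0.05)"
```

```text
pos [280.2 414.5 228.8] shift [-1.788  3.435 -0.142] turn [-0.    -0.     0.931] |mm| 581.3261975251504
```

>>> move_arm --motion '[[[-0.1,0.2,0],[0,0,0.08]],[[-0.2,0.4,-0.02],[0,0,0.15]],[[-0.3,0.6,-0.04],[0,0,0.23]],[[-0.4,0.8,-0.04],[0,0,0.3]],[[-0.5,0.98,-0.04],[0,0,0.37]]]'

```text
t: 2.4
ee_pos: [352.8, 266.4, 234.9]
orientation: [-3.029, -0.832, -0.001]
ft_force: [-0.5, 0.5, -0.0]
width: 0.5
```

```bash
python3 -c "
from h import *
plan([530,-110,250],-0.05)"
```

```text
pos [352.8 266.4 234.9] shift [-0.267  2.76  -0.101] turn [-0.    -0.001  0.56 ] |mm| 416.2735465100129
```

>>> move_arm --motion '[[[-0.02,0.2,0],[0,0,0.08]],[[-0.04,0.4,-0.02],[0,0,0.15]],[[-0.06,0.6,-0.04],[0,0,0.2]],[[-0.08,0.8,-0.04],[0,0,0.25]],[[-0.1,1,-0.04],[0,0,0.3]]]'

```text
t: 3.02
ee_pos: [416.8, 130.0, 240.9]
orientation: [-3.122, -0.35, -0.001]
ft_force: [0.3, -0.2, -1.0]
width: 0.3
```

```bash
python3 -c "
from h import *
plan([530,-110,250],-0.05)"
```

```text
pos [416.8 130.  240.9] shift [ 0.382  1.727 -0.06 ] turn [-0.    -0.001  0.261] |mm| 265.48441442061403
```

>>> move_arm --motion '[[[0.04,0.18,0],[0,0,0.05]],[[0.08,0.36,-0.02],[0,0,0.1]],[[0.12,0.54,-0.02],[0,0,0.15]],[[0.16,0.72,-0.02],[0,0,0.2]],[[0.2,0.88,-0.02],[0,0,0.26]]]'

```text
t: 3.65
ee_pos: [475.5, 7.9, 243.8]
orientation: [3.141, -0.078, 0.001]
ft_force: [1.0, -0.3, 1.0]
width: 0.4
```

```bash
python3 -c "
from h import *
plan([530,-110,250],-0.05)"
```

```text
pos [475.5   7.9 243.8] shift [ 0.402  0.767 -0.041] turn [-0. -0.  0.] |mm| 130.08238840674667
```

>>> move_arm --motion '[[[0.08,0.15,0],[0,0,0]],[[0.16,0.3,0],[0,0,0]],[[0.25,0.48,-0.02],[0,0,0]],[[0.34,0.66,-0.02],[0,0,0]],[[0.4,0.76,-0.02],[0,0,0]]]'

```text
t: 4.28
ee_pos: [530.0, -109.0, 246.8]
orientation: [3.141, -0.076, 0.0]
ft_force: [0.4, 0.0, -0.6]
width: 0.4
```

```bash
cat > look.py <<'E'
from h import *
o=ctrl.get_obs(); im=save('wrist',sys.argv[1])
print(o['t'],o['ee_pos'].round(1),o['ft_force'].round(1))
np.savez('pics/'+sys.argv[1]+'.npz',p=o['ee_pos'],o=o['orientation'],m=im['mount'],K=im['camera_matrix'])
for n in sys.argv[2:]:
    r=ctrl.pinpoint('wrist',n); print(n,[(np.round(d['location'],1).tolist(),round(d['p'],2)) for d in r[:2]])
E
python3 look.py w1 bracket fence lever_stop handle_top pin_hole clip clip_back ledge
```

```text
4.275 [ 530.  -109.   246.8] [ 0.4  0.  -0.6]
bracket [([580.2, -38.4, 0.5], 0.91), ([702.8, -101.5, 41.7], 0.7)]
fence [([567.1, -37.4, 51.6], 0.62)]
lever_stop [([625.8, -53.7, 78.7], 0.82)]
handle_top [([591.5, 35.5, 114.8], 0.96)]
pin_hole [([577.7, -40.9, 48.6], 0.91), ([304.3, -403.3, -0.0], 0.25)]
clip [([509.4, -33.3, 50.9], 0.71)]
clip_back [([456.1, -15.2, 49.1], 0.75), ([577.4, -42.3, 50.1], 0.43)]
ledge [([493.1, -19.5, 44.0], 0.67)]
```

View pics/w1.png

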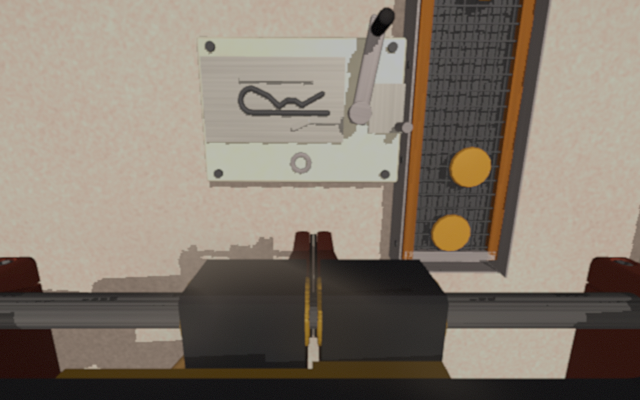

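```bash
cat >> h.py <<'E'
def px2w(name,uv,z):
    d=np.load('pics/'+name+'.npz'); R=Rn.from_rotvec(d['o']).as_matrix(); m=d['m']
    c=R@m[:3,3]+d['p']; r=R@m[:3,:3]@np.linalg.solve(d['K'],[*uv,1]); return c+r*(z-c[2])/r[2]
E
python3 - <<'E'
from h import *
for n,uv,z in [('s1',(210,46),40),('s2',(392,47),40),('s3',(218,174),40),('s4',(385,174),40),('stop',(405,127),78),('handle',(384,17),115),('arm/pinhead',(360,112),80),('railL',(239,81),52),('railR',(313,81),52),('fenceR',(342,124),52),('loopback',(239,99),49),('tip',(329,113),49),('legback',(255,113),49)]:
    print(n,px2w('w1',uv,z).round(1))
im=cv2.imread('pics/w1.png')[20:200,190:420]; cv2.imwrite('pics/w1z.png',cv2.resize(im,None,fx=3.4,fy=3.2,interpolation=cv2.INTER_CUBIC))
E
```

```text
s1 [430.9  35.1  40. ]
s2 [616.5  25.   40. ]
s3 [423.3 -96.6  40. ]
s4 [ 609.9 -105.8   40. ]
stop [621.2 -54.1  78. ]
handle [593.   33.9 115. ]
arm/pinhead [577.6 -37.9  80. ]
railL [459.5  -1.3  52. ]
railR [534.3  -5.   52. ]
fenceR [562.4 -48.8  52. ]
loopback [457.  -18.5  49. ]
tip [549.4 -37.   49. ]
legback [472.3 -33.2  49. ]
```

View pics/w1z.png

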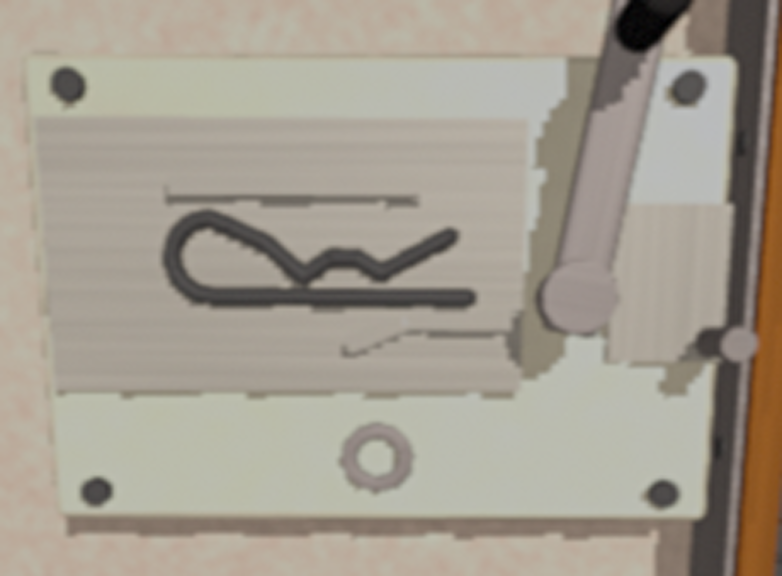

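```bash
python3 -c "
from h import *
plan([550,-20,220],-0.5)
plan([571,59,140],-0.85)"
```

```text
pos [ 529.3 -107.1  246.8] shift [ 0.111 -0.587  0.178] turn [-0.     0.     0.433] |mm| 93.4505307709923
pos [ 529.3 -107.1  246.8] shift [ 0.226 -1.119  0.712] turn [-0.     0.     0.767] |mm| 201.8136311652972
```

>>> move_arm --motion '[[[0.04,-0.18,0.04],[0,0,0.15]],[[0.08,-0.36,0.06],[0,0,0.3]],[[0.12,-0.54,0.1],[0,0,0.45]],[[0.16,-0.72,0.12],[0,0,0.6]],[[0.19,-0.92,0.15],[0,0,0.767]]]'

```text
t: 5.35
ee_pos: [564.7, 29.9, 224.2]
orientation: [-2.858, 1.304, -0.001]
ft_force: [0.2, -0.5, 0.8]
width: 0.6
```

```bash
python3 look.py w2 handle_top pin_hole; python3 -c "
from h import *
plan([571,59,140],-0.85)
plan([571,59,88],-0.85)"
```

```text
5.35 [564.7  29.9 224.2] [ 0.2 -0.5  0.8]
handle_top [([591.9, 37.4, 114.9], 0.91)]
pin_hole [([577.3, -41.5, 50.2], 0.87)]
pos [564.3  30.  224. ] shift [-0.115 -0.162  0.56 ] turn [0.    0.    0.004] |mm| 89.09628512009677
pos [564.3  30.  224. ] shift [-0.115 -0.162  0.906] turn [0.    0.    0.004] |mm| 139.19083748782165
```

View pics/w2.png

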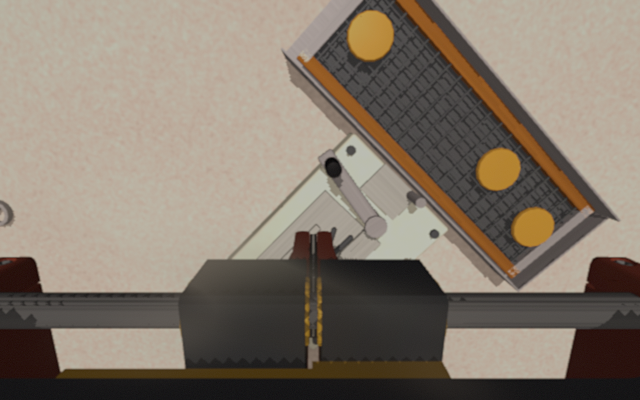

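>>> move_arm --motion '[[[-0.07,-0.09,0.1],[0,0,0]],[[-0.12,-0.17,0.3],[0,0,0]],[[-0.12,-0.17,0.5],[0,0,0]],[[-0.12,-0.17,0.7],[0,0,0]],[[-0.12,-0.17,0.9],[0,0,0]]]'

```text
t: 6.12
ee_pos: [571.5, 59.0, 87.5]
orientation: [2.862, -1.295, -0.001]
ft_force: [0.2, 0.2, -0.5]
width: -0.1
```

```bash
python3 look.py w3 handle_top; python3 - <<'E'
from h import *
P=np.array([577.8,-39.5]); n=np.array([np.cos(-.85),np.sin(-.85)])
o=ctrl.get_obs(); p=o['ee_pos']; R=Rn.from_rotvec(o['orientation'])
for a in np.linspace(1.374,-0.053,11):
    F=P+75*np.array([np.cos(a),np.sin(a)])-n*20.5
    print(round(a,2),F.round(1),(R.inv().apply(np.r_[F,88]-p)/150).round(3))
E
```

```text
6.125 [571.5  59.   87.5] [ 0.2  0.2 -0.5]
handle_top [([595.2, 34.6, 115.5], 0.7)]
1.37 [578.9  49.5] [ 0.09  -0.008 -0.016]
1.23 [589.2  46.6] [ 0.149 -0.047 -0.016]
1.09 [599.   42.3] [ 0.214 -0.078 -0.017]
0.95 [608.1  36.7] [ 0.282 -0.098 -0.017]
0.8 [616.4  29.9] [ 0.352 -0.109 -0.018]
0.66 [623.5  21.9] [ 0.424 -0.11  -0.018]
0.52 [629.4  13. ] [ 0.494 -0.101 -0.018]
0.38 [634.1   3.4] [ 0.563 -0.081 -0.018]
0.23 [637.3  -6.8] [ 0.628 -0.053 -0.018]
0.09 [639.  -17.4] [ 0.688 -0.015 -0.018]
-0.05 [639.2 -28.1] [ 0.743  0.031 -0.018]
```

View pics/w3.png

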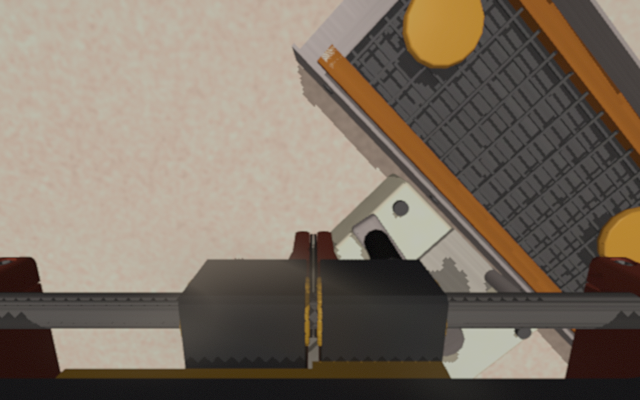

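>>> move_arm --motion '[[[0.09,-0.01,-0.01],[0,0,0]],[[0.18,-0.06,-0.01],[0,0,0]],[[0.26,-0.09,-0.01],[0,0,0]],[[0.34,-0.11,-0.01],[0,0,0]],[[0.42,-0.11,-0.01],[0,0,0]]]'

```text
t: 6.85
ee_pos: [626.8, 22.0, 91.0]
orientation: [-2.861, 1.296, -0.001]
ft_force: [-0.4, 2.2, 0.3]
width: 0.3
```

```bash
python3 look.py w4 handle_top; python3 - <<'E'
from h import *
save('side','s4');print([ (d['location'],d['p']) for d in ctrl.pinpoint('side','handle_top')])
P=np.array([577.8,-39.5]); n=np.array([np.cos(-.85),np.sin(-.85)])
o=ctrl.get_obs(); p=o['ee_pos']; R=Rn.from_rotvec(o['orientation'])
for a in np.linspace(.66,-0.053,6):
    F=P+75*np.array([np.cos(a),np.sin(a)])-n*20.5
    print(round(a,2),F.round(1),(R.inv().apply(np.r_[F,88]-p)/150).round(3))
E
```

```text
6.85 [626.8  22.   91. ] [-0.4  2.2  0.3]
handle_top []
[]
0.66 [623.5  21.9] [-0.01   0.012  0.017]
0.52 [629.5  13. ] [0.061 0.021 0.017]
0.37 [634.1   3.4] [0.129 0.04  0.017]
0.23 [637.3  -6.8] [0.195 0.069 0.017]
0.09 [639.  -17.4] [0.255 0.107 0.017]
-0.05 [639.2 -28.1] [0.309 0.153 0.017]
```

View pics/w4.png

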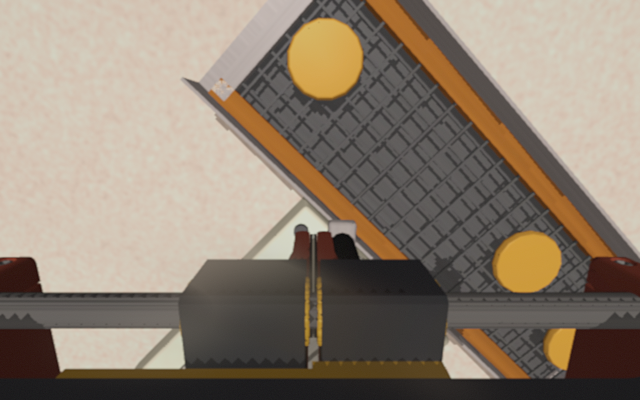

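>>> move_arm --motion '[[[0.06,0.02,0.01],[0,0,0]],[[0.13,0.04,0.01],[0,0,0]],[[0.19,0.07,0.01],[0,0,0]],[[0.25,0.11,0.01],[0,0,0]],[[0.29,0.14,0.01],[0,0,0]]]'

```text
t: 7.68
ee_pos: [638.7, -24.9, 89.1]
orientation: [2.861, -1.297, -0.0]
ft_force: [-1.1, 1.2, 0.2]
width: 0.4
```

>>> move_arm --motion '[[[0.01,0.01,0],[0,0,0]],[[0.02,0.02,0],[0,0,0]],[[0.03,0.03,0],[0,0,0]],[[0.03,0.03,0],[0,0,0]],[[0.03,0.03,0],[0,0,0]]]'

```text
t: 8.3
ee_pos: [638.3, -30.4, 89.2]
orientation: [2.862, -1.296, 0.0]
ft_force: [-1.2, 1.2, 0.2]
width: 0.6
```

```bash
python3 look.py w5 handle_top lever_stop
```

```text
8.3 [638.3 -30.4  89.2] [-1.2  1.2  0.2]
handle_top [([653.0, -36.4, 113.5], 0.59)]
lever_stop []
```

View pics/w5.png

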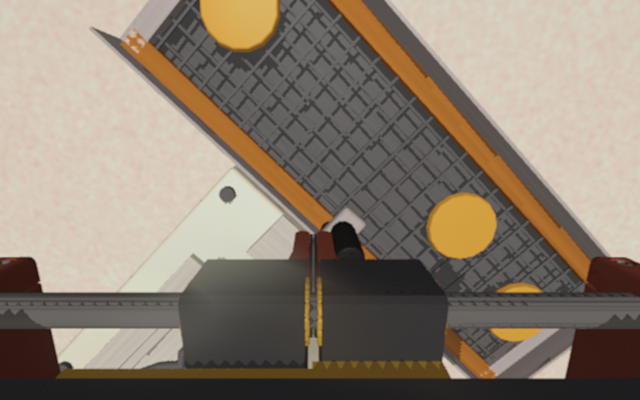

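>>> move_arm --motion '[[[0.01,0.01,0],[0,0,0]],[[0.02,0.015,0],[0,0,0]],[[0.025,0.022,0],[0,0,0]],[[0.03,0.026,0],[0,0,0]],[[0.03,0.026,0],[0,0,0]]]'

```text
t: 9.07
ee_pos: [637.7, -35.2, 89.0]
orientation: [-2.861, 1.296, 0.003]
ft_force: [-2.8, 5.5, 1.1]
width: 0.2
```

>>> move_arm --motion '[[[0.01,0.01,0],[0,0,0]],[[0.02,0.02,0],[0,0,0]],[[0.02,0.02,0],[0,0,0]],[[0.02,0.02,0],[0,0,0]],[[0.02,0.02,0],[0,0,0]]]'

```text
t: 9.7
ee_pos: [635.7, -37.2, 88.7]
orientation: [-2.86, 1.295, 0.01]
ft_force: [-8.3, 17.5, 3.9]
width: 0.2
```

>>> move_arm --motion '[[[-0.1,-0.07,0],[0,0,0]],[[-0.2,-0.1,0],[0,0,0]],[[-0.25,-0.1,-0.3],[0,0,-0.1]],[[-0.3,-0.1,-0.6],[0,0,-0.25]],[[-0.35,-0.1,-0.9],[0,0,-0.4]]]'

```text
t: 10.32
ee_pos: [614.4, 9.2, 225.5]
orientation: [3.07, -0.665, 0.001]
ft_force: [0.1, -0.2, 0.3]
width: 0.3
```

```bash
python3 -c "
from h import *
plan([540,-105,225],-0.053)"
```

```text
pos [614.4   9.2 225.5] shift [-0.137  0.898  0.004] turn [ 0.    -0.    -0.357] |mm| 136.2453100298097
```

>>> move_arm --motion '[[[-0.03,0.2,0],[0,0,-0.1]],[[-0.06,0.4,0],[0,0,-0.2]],[[-0.1,0.6,0],[0,0,-0.28]],[[-0.13,0.8,0],[0,0,-0.357]],[[-0.137,0.9,0],[0,0,-0.357]]]'

```text
t: 10.95
ee_pos: [538.8, -106.1, 224.3]
orientation: [3.14, -0.094, 0.001]
ft_force: [1.3, -0.3, 0.4]
width: 0.3
```

```bash
python3 look.py w6 handle_top lever_stop pin_hole clip clip_back fence; python3 - <<'E'
from h import *
im=cv2.imread('pics/w6.png')[20:220,170:420]; cv2.imwrite('pics/w6z.png',cv2.resize(im,None,fx=3,fy=3,interpolation=cv2.INTER_CUBIC))
E
```

```text
10.95 [ 538.8 -106.1  224.3] [ 1.3 -0.3  0.4]
handle_top [([649.4, -40.4, 114.5], 0.73)]
lever_stop [([624.6, -52.3, 80.1], 0.84), ([683.6, -176.2, 44.8], 0.37)]
pin_hole [([577.4, -40.0, 50.9], 0.81)]
clip []
clip_back [([456.0, -16.2, 49.8], 0.62), ([701.7, -98.9, 41.9], 0.15)]
fence [([566.1, -38.1, 51.2], 0.77)]
```

View pics/w6z.png

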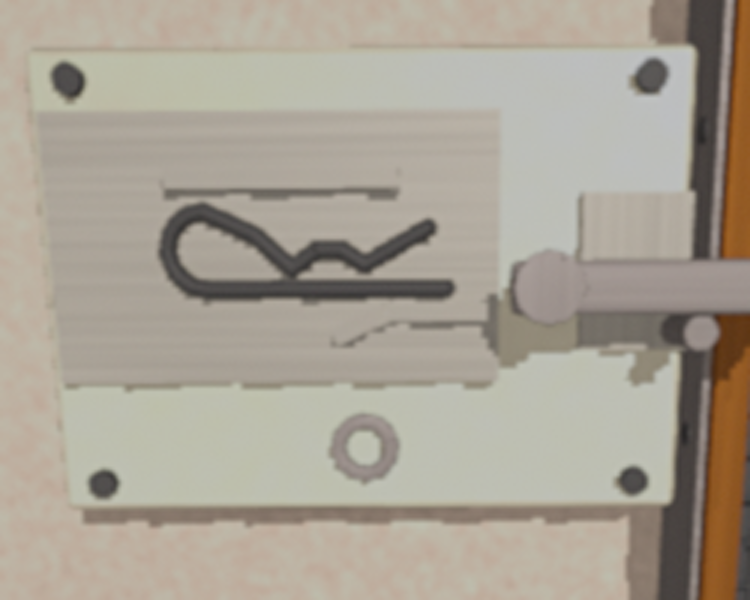

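```bash
python3 -c "
from h import *
print(px2w('w6',(170+163/3,20+245/3),49), px2w('w6',(170+455/3,20+288/3),49), px2w('w6',(170+200/3,20+288/3),49))
plan([433.5,-19,110],-0.053)"
```

```text
[456.98935085 -17.89294388  49.        ] [550.6228015  -37.04226085  49.        ] [467.37814523 -32.01296435  49.        ]
pos [ 540.1 -104.5  224.1] shift [-0.742 -0.528  0.761] turn [-0.    -0.    -0.004] |mm| 178.04885819897794
```

>>> move_arm --motion '[[[-0.2,-0.15,0.1],[0,0,0]],[[-0.4,-0.3,0.2],[0,0,0]],[[-0.6,-0.42,0.4],[0,0,0]],[[-0.74,-0.53,0.6],[0,0,0]],[[-0.74,-0.53,0.76],[0,0,0]]]'

```text
t: 11.92
ee_pos: [431.7, -17.9, 109.2]
orientation: [-3.14, 0.088, 0.002]
ft_force: [0.2, 0.3, -0.2]
width: 0.5
```

```bash
python3 look.py w7;python3 -c "
from h import *
plan([433.5,-19,48],-0.053)"
```

```text
11.925 [431.7 -17.9 109.2] [ 0.2  0.3 -0.2]
pos [431.2 -18.2 107.2] shift [0.017 0.004 0.395] turn [-0.     0.004 -0.003] |mm| 59.23710191199556
```

View pics/w7.png

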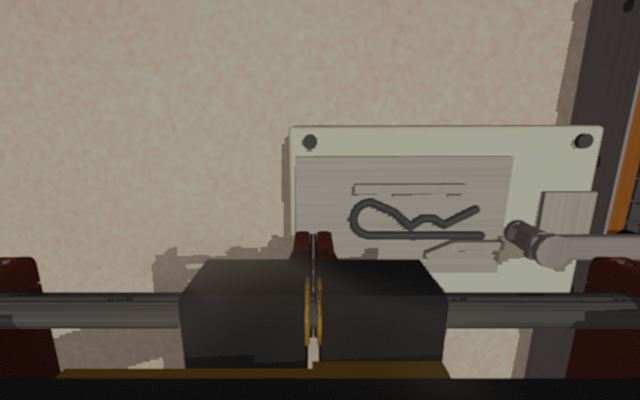

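>>> move_arm --motion '[[[0.01,0,0.1],[0,0,0]],[[0.01,0,0.22],[0,0,0]],[[0.01,0,0.32],[0,0,0]],[[0.01,0,0.37],[0,0,0]],[[0.01,0,0.385],[0,0,0]]]'

```text
t: 12.6
ee_pos: [434.9, -19.5, 52.1]
orientation: [-3.14, 0.091, 0.001]
ft_force: [0.0, 0.3, -0.5]
width: 0.4
```

```bash
python3 look.py w8;python3 -c "
from h import *
plan([433.5,-19,48],-0.053)"
```

```text
12.6 [434.9 -19.5  52.1] [ 0.   0.3 -0.5]
pos [434.9 -19.5  52.2] shift [-0.01  -0.003  0.028] turn [-0.     0.    -0.005] |mm| 4.4668661486598
```

View pics/w8.png

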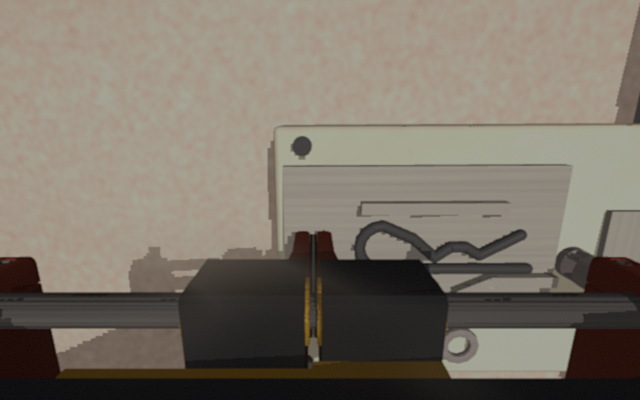

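>>> move_arm --motion '[[[0,0,0.015],[0,0,-0.005]],[[0,0,0.028],[0,0,-0.005]],[[0,0,0.028],[0,0,-0.005]],[[0.04,0,0.028],[0,0,-0.005]],[[0.07,0,0.028],[0,0,-0.005]]]'

```text
t: 13.28
ee_pos: [446.1, -20.2, 48.4]
orientation: [3.14, -0.083, 0.001]
ft_force: [0.6, 0.3, -0.9]
width: 0.6
```

```bash
python3 look.py w9; python3 - <<'E'
from h import *
p=ctrl.get_obs()['ee_pos'];d=p[:2]-[577.8,-39.5];c,s=np.cos(.053),-np.sin(.053);print('bracket',c*d[0]+s*d[1],-s*d[0]+c*d[1],p, Rn.from_rotvec(ctrl.get_obs()['orientation']).as_matrix()[:,0])
E
```

```text
13.275 [446.1 -20.2  48.4] [ 0.6  0.3 -0.9]
bracket -131.85442720222522 12.329787784988227 [446.78389185 -20.20251193  48.43877371] [ 0.99860614 -0.05276022  0.00145999]
```

View pics/w9.png

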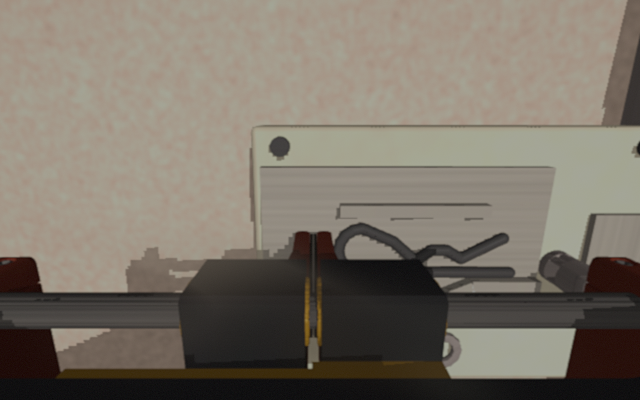

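>>> move_arm --motion '[[[0.04,0,0.003],[0,0,0]],[[0.08,0,0.003],[0,0,0]],[[0.12,0,0.003],[0,0,0]],[[0.16,0,0.003],[0,0,0]],[[0.2,0,0.003],[0,0,0]]]'

```text
t: 13.95
ee_pos: [475.7, -21.7, 47.8]
orientation: [3.14, -0.083, -0.0]
ft_force: [-0.2, 0.5, 0.1]
width: 0.4
```

```bash
cat > st.py <<'E'
from h import *
o=ctrl.get_obs();p=o['ee_pos'];d=p[:2]-[577.8,-39.5];c,s=np.cos(.053),-np.sin(.053);print('bracket',round(c*d[0]+s*d[1],1),round(-s*d[0]+c*d[1],1),p.round(1), Rn.from_rotvec(o['orientation']).as_matrix()[:,0].round(4),o['ft_force'].round(1),o['t'])
E
python3 look.py w10;python3 st.py
```

```text
13.95 [475.7 -21.7  47.8] [-0.2  0.5  0.1]
bracket -101.8 12.3 [476.8 -21.8  47.9] [ 0.9986 -0.0527  0.0013] [ 1.8  0.  -0.3] 14.0
```

View pics/w10.png

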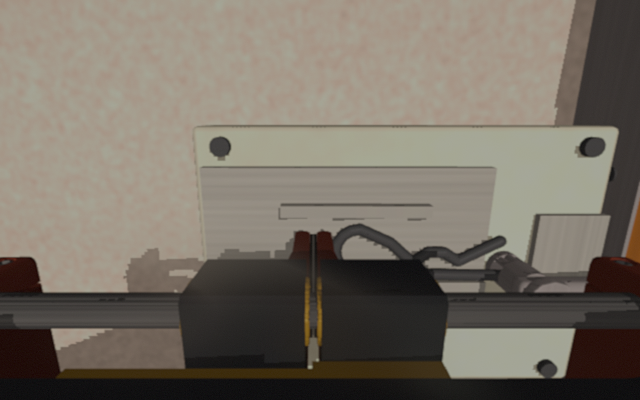

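>>> move_arm --motion '[[[0.04,0,0],[0,0,0]],[[0.08,0,0],[0,0,0]],[[0.11,0,0],[0,0,0]],[[0.14,0,0],[0,0,0]],[[0.17,0,0],[0,0,0]]]'

```text
t: 14.62
ee_pos: [500.6, -23.0, 47.7]
orientation: [-3.14, 0.083, 0.001]
ft_force: [-3.1, 0.5, 1.1]
width: 0.2
```

```bash
python3 look.py w11;python3 st.py
```

```text
14.625 [500.6 -23.   47.7] [-3.1  0.5  1.1]
bracket -77.5 12.4 [501.1 -23.   47.7] [ 9.986e-01 -5.280e-02 -5.000e-04] [-0.5 -0.3  0.6] 14.675
```

View pics/w11.png

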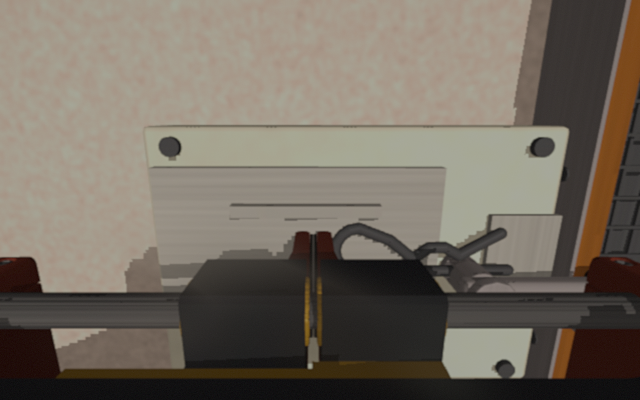

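Leg is through the pin (tip at about pixel (510,268)). Roughly 13 mm remain.

>>> move_arm --motion '[[[0.02,0,0],[0,0,0]],[[0.04,0,0],[0,0,0]],[[0.055,0,0],[0,0,0]],[[0.07,0,0],[0,0,0]],[[0.07,0,0],[0,0,0]]]'

```text
t: 15.3
ee_pos: [511.7, -23.6, 47.8]
orientation: [3.14, -0.083, 0.001]
ft_force: [-0.7, 0.5, -0.2]
width: 0.1
```

```bash
python3 st.py
```

```text
bracket -66.8 12.3 [511.7 -23.6  47.8] [ 9.986e-01 -5.280e-02  7.000e-04] [-0.7  0.5 -0.2] 15.3
```

>>> move_arm --motion '[[[0.005,0,0],[0,0,0]],[[0.01,0,0],[0,0,0]],[[0.015,0,0],[0,0,0]],[[0.015,0,0],[0,0,0]],[[0.015,0,0],[0,0,0]]]'

```text
t: 15.92
ee_pos: [513.5, -23.7, 47.8]
orientation: [3.14, -0.083, 0.0]
ft_force: [0.9, -0.0, 0.5]
width: 0.5
```

```bash
python3 look.py w12; python3 st.py
```

```text
15.925 [513.5 -23.7  47.8] [ 0.9 -0.   0.5]
bracket -65.0 12.4 [513.5 -23.7  47.8] [ 9.986e-01 -5.280e-02  1.000e-04] [ 0.3  0.3 -0.2] 15.975
```

View pics/w12.png

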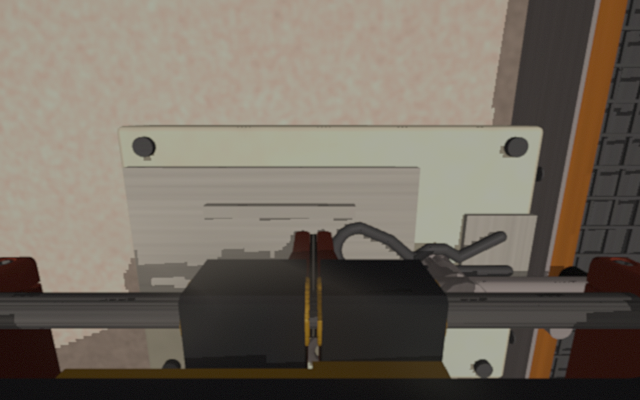

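Force has not risen yet, so the clip may not be hard home; continue in small steps.

>>> move_arm --motion '[[[0.005,0,0],[0,0,0]],[[0.01,0,0],[0,0,0]],[[0.015,0,0],[0,0,0]],[[0.015,0,0],[0,0,0]],[[0.015,0,0],[0,0,0]]]'

```text
t: 16.6
ee_pos: [515.8, -23.8, 47.8]
orientation: [-3.14, 0.083, -0.0]
ft_force: [0.0, 0.6, 0.4]
width: 0.1
```

>>> move_arm --motion '[[[0.005,0,0],[0,0,0]],[[0.01,0,0],[0,0,0]],[[0.015,0,0],[0,0,0]],[[0.015,0,0],[0,0,0]],[[0.015,0,0],[0,0,0]]]'

```text
t: 17.23
ee_pos: [518.0, -24.0, 47.8]
orientation: [3.14, -0.083, 0.0]
ft_force: [-0.4, -0.6, -0.3]
width: 0.5
```

```bash
python3 look.py w13 clip clip_back pin_hole; python3 st.py; python3 - <<'E'
from h import *
im=cv2.imread('pics/w13.png')[190:310,270:600]; cv2.imwrite('pics/w13z.png',cv2.resize(im,None,fx=2.4,fy=2.4,interpolation=cv2.INTER_CUBIC))
E
```

```text
17.225 [518.  -24.   47.8] [-0.4 -0.6 -0.3]
clip [([579.9, -42.0, 48.6], 0.58)]
clip_back [([523.8, -22.7, 50.2], 0.95), ([577.3, -40.3, 51.4], 0.36)]
pin_hole [([577.6, -43.4, 47.4], 0.76)]
bracket -60.6 12.4 [518.  -23.9  47.8] [ 9.986e-01 -5.270e-02  1.000e-04] [0.5 0.1 0.4] 17.425
```

View pics/w13z.png

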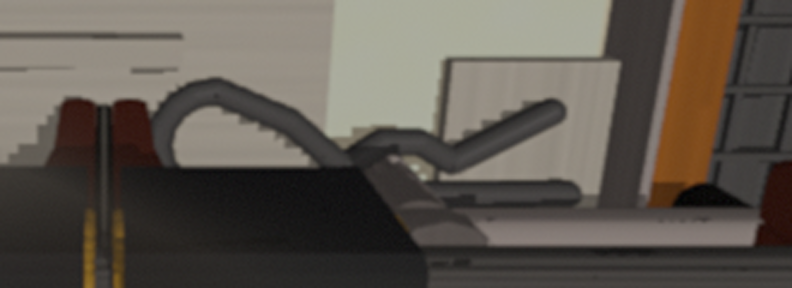

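```bash
python3 - <<'E'
from h import *
c,s=np.cos(.053),-np.sin(.053)
for n,uv in [('w13',(511,270)),('w13',(334,247)),('w13',(506,233)),('w12',(511,270)),('w12',(334,247)),('w11',(511,268)),('w11',(334,247)),('w10',(512,272)),('w9',(515,271)),('w9',(334,247))]:
    p=px2w(n,uv,49); d=p[:2]-[577.8,-39.5]; print(n,uv,'bracket',(c*d[0]+s*d[1]).round(1),(-s*d[0]+c*d[1]).round(1))
E
```

```text
w13 (511, 270) bracket 43.0 2.3
w13 (334, 247) bracket -50.4 15.2
w13 (506, 233) bracket 37.5 22.9
w12 (511, 270) bracket 38.5 2.3
w12 (334, 247) bracket -54.8 15.2
w11 (511, 268) bracket 25.3 3.6
w11 (334, 247) bracket -67.8 15.3
w10 (512, 272) bracket 1.3 1.2
w9 (515, 271) bracket -26.3 1.4
w9 (334, 247) bracket -122.3 15.0
```

>>> move_arm --motion '[[[0.003,0,0],[0,0,0]],[[0.006,0,0],[0,0,0]],[[0.01,0,0],[0,0,0]],[[0.01,0,0],[0,0,0]],[[0.01,0,0],[0,0,0]]]'

```text
t: 18.05
ee_pos: [519.2, -24.0, 47.7]
orientation: [-3.14, 0.083, 0.001]
ft_force: [-1.2, -0.3, 0.3]
width: 0.9
```

```bash
python3 look.py w14 clip clip_back pin_hole; python3 st.py; python3 - <<'E'
from h import *
im=cv2.imread('pics/w14.png')[190:310,270:600]; cv2.imwrite('pics/w14z.png',cv2.resize(im,None,fx=2.4,fy=2.4,interpolation=cv2.INTER_CUBIC))
E
```

```text
18.05 [519.2 -24.   47.7] [-1.2 -0.3  0.3]
clip [([581.2, -37.3, 46.1], 0.88)]
clip_back [([525.8, -21.4, 47.7], 0.58)]
pin_hole [([578.2, -40.0, 52.2], 0.57)]
bracket -59.3 12.4 [519.3 -24.   47.7] [ 9.986e-01 -5.280e-02 -4.000e-04] [-0.9  1.6  0. ] 18.25
```

View pics/w14z.png

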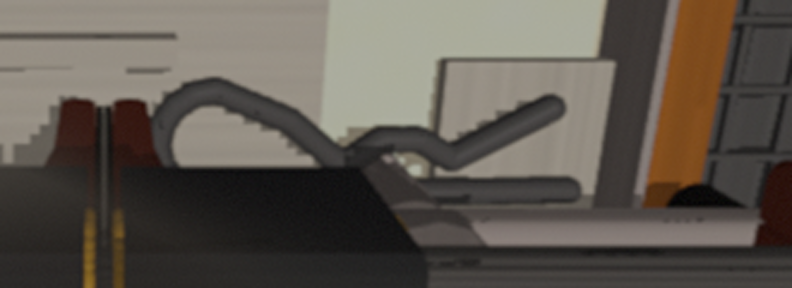

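>>> move_arm --motion '[[[-0.05,0,0],[0,0,0]],[[-0.1,0,0],[0,0,0]],[[-0.1,0.05,-0.3],[0,0,0]],[[-0.1,0.25,-0.6],[0,0,0]],[[-0.1,0.5,-0.9],[0,0,0]]]'

```text
t: 18.88
ee_pos: [500.0, -98.4, 184.1]
orientation: [3.141, -0.081, 0.0]
ft_force: [0.9, -0.2, -0.5]
width: 0.5
```

```bash
python3 -c "
from h import *
plan([548,-104,170],-0.053)"
```

```text
pos [500.  -98.4 184.1] shift [0.321 0.021 0.094] turn [ 0.    -0.     0.002] |mm| 50.34392056804202
```

>>> move_arm --motion '[[[0.1,0.04,0],[0,0,0]],[[0.2,0.08,0],[0,0,0]],[[0.3,0.1,0],[0,0,0]],[[0.32,0.1,0],[0,0,0]],[[0.32,0.1,0],[0,0,0]]]'

```text
t: 19.5
ee_pos: [547.3, -115.0, 181.7]
orientation: [-3.14, 0.082, 0.003]
ft_force: [-0.1, -0.1, -0.4]
width: 0.5
```

```bash
python3 look.py w15 clip clip_back pin_hole handle_top lever_stop fence; python3 st.py; python3 - <<'E'
from h import *
im=cv2.imread('pics/w15.png')[20:240,170:430]; cv2.imwrite('pics/w15z.png',cv2.resize(im,None,fx=3,fy=2.7,interpolation=cv2.INTER_CUBIC))
E
```

```text
19.5 [ 547.3 -115.   181.7] [-0.1 -0.1 -0.4]
clip [([580.5, -39.3, 49.7], 0.62)]
clip_back [([528.2, -20.2, 52.4], 0.67)]
pin_hole [([577.5, -43.0, 53.1], 0.73), ([683.5, -172.6, 44.7], 0.56)]
handle_top [([649.3, -40.0, 113.7], 0.87)]
lever_stop []
fence [([567.8, -41.2, 53.2], 0.6), ([580.5, -37.8, -0.2], 0.37)]
bracket -26.2 -77.5 [ 547.5 -115.5  182.9] [ 0.9986 -0.0527  0.    ] [0.3 0.3 0.8] 19.85
```

View pics/w15.png

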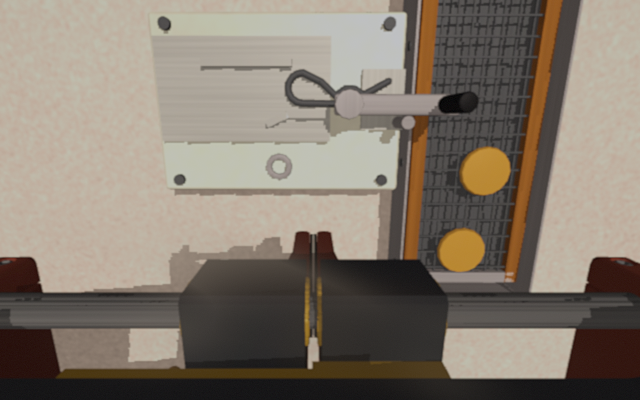

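View pics/w15z.png

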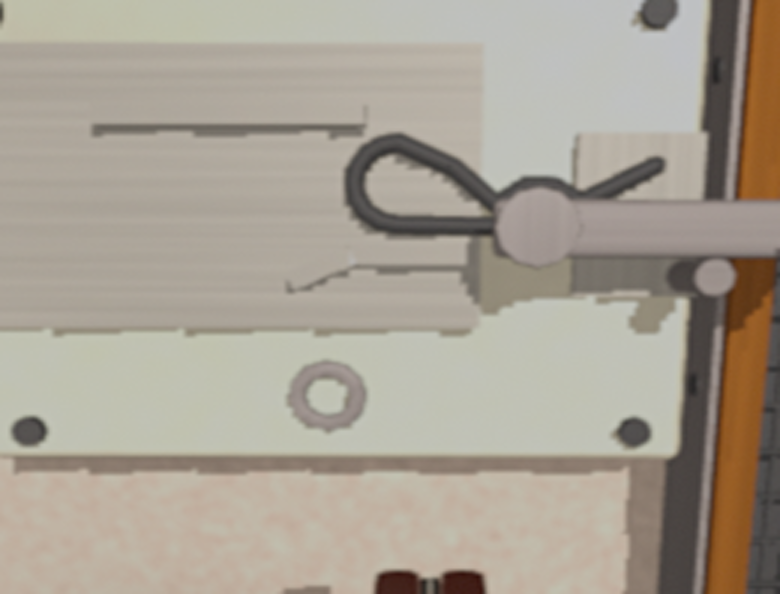

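```bash
python3 - <<'E'
from h import *
c,s=np.cos(.053),-np.sin(.053)
for l,z,uv in [('rail-45',52,(363,127)),('rail-120',52,(92,130)),('flare-68',52,(289,289)),('flare-50',52,(352,266)),('ledge-13',46,(484,43)),('back',49,(346,185)),('bowtip',49,(664,162)),('head',80,(538,226)),('stop',78,(715,277)),('hole s3',40,(30,431)),('s4',40,(634,431)),('s2',40,(658,10))]:
    p=px2w('w15',(170+uv[0]/3,20+uv[1]/2.7),z); d=p[:2]-[577.8,-39.5]; print(l,'bracket',(c*d[0]+s*d[1]).round(1),(-s*d[0]+c*d[1]).round(1))
E
```

```text
rail-45 bracket -45.6 31.3
rail-120 bracket -119.9 30.4
flare-68 bracket -67.5 -16.7
flare-50 bracket -49.4 -9.7
ledge-13 bracket -12.6 55.9
back bracket -50.9 14.8
bowtip bracket 37.8 21.6
head bracket 0.2 1.3
stop bracket 46.5 -12.7
hole s3 bracket -150.8 -64.6
s4 bracket 35.6 -64.4
s2 bracket 35.6 66.5
```

```bash
python3 - <<'E'
from h import *
c,s=np.cos(.053),-np.sin(.053)
def b(n,uv,z):
    p=px2w(n,uv,z); d=p[:2]-[577.8,-39.5]; return np.array([(c*d[0]+s*d[1]).round(1),(-s*d[0]+c*d[1]).round(1)])
Z=lambda u,v:(170+u/3,20+v/3)
for l,z,uv in [('back',49,(161,245)),('bowtip',49,(437,222)),('tip',49,(455,288)),('dip1',49,(292,272)),('dip2',49,(366,267)),('rail-45',52,(399,192)),('rail-120',52,(164,192)),('ledge',46,(499,112)),('flare',52,(333,344)),('flare50',52,(392,323))]: print(l,b('w6',Z(*uv),z))
ims=[]
for n,x0,y0 in [('w6',215,70),('w15',278,60)]:
    im=cv2.imread(f'pics/{n}.png')[y0:y0+60,x0:x0+130]; ims.append(cv2.resize(im,None,fx=6,fy=4.9,interpolation=cv2.INTER_NEAREST))
cv2.imwrite('pics/cmp.png',np.vstack(ims))
E
```

```text
back [-122.4   15.2]
bowtip [-33.   21.6]
tip [-27.3   1. ]
dip1 [-80.4   6.4]
dip2 [-56.2   7.8]
rail-45 [-45.1  30.6]
rail-120 [-119.5   31.1]
ledge [-13.2  54.8]
flare [-67.4 -16.5]
flare50 [-47.9  -9.9]
```

View pics/cmp.png

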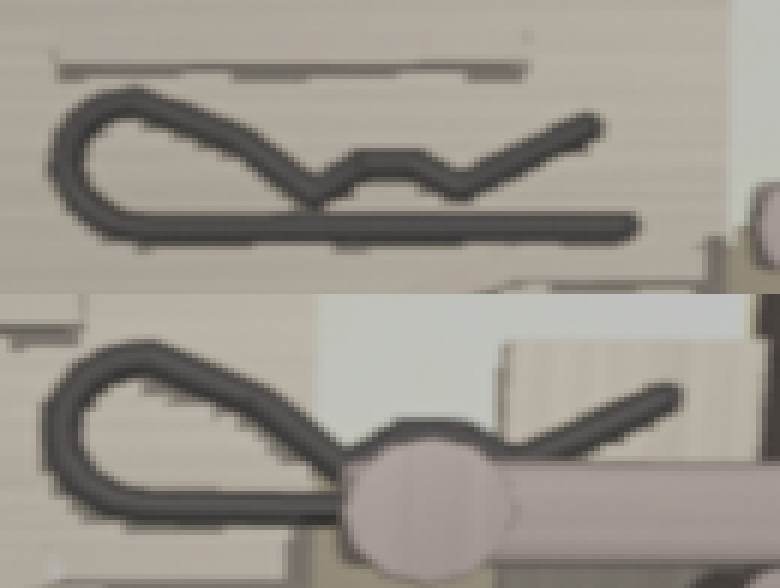

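```bash
cat >> h.py <<'E'
P0=np.array([577.8,-39.5]); Bc,Bs=np.cos(.053),-np.sin(.053)
def b2w(x,y): return P0+[Bc*x-Bs*y,Bs*x+Bc*y]
def bpx(n,uv,z):
    d=px2w(n,uv,z)[:2]-P0; return np.array([Bc*d[0]+Bs*d[1],-Bs*d[0]+Bc*d[1]]).round(1)
E
python3 - <<'E'
from h import *
w=b2w(27,27);print(w); plan([*w,120],-0.053)
E
```

```text
[606.19241752 -13.96824277]
pos [ 547.5 -115.5  182.9] shift [ 0.355 -0.697  0.419] turn [ 0. -0.  0.] |mm| 133.10050148184425
```

>>> move_arm --motion '[[[0.08,-0.15,0],[0,0,0]],[[0.16,-0.3,0],[0,0,0]],[[0.24,-0.48,0.1],[0,0,0]],[[0.32,-0.64,0.25],[0,0,0]],[[0.355,-0.7,0.4],[0,0,0]]]' --gripper 0.32

```text
t: 20.48
ee_pos: [607.1, -12.3, 122.5]
orientation: [-3.14, 0.081, -0.002]
ft_force: [-0.2, 0.2, -0.4]
width: 28.0
```

```bash
python3 look.py w16 clip clip_back pin_hole; python3 st.py
```

```text
20.475 [607.1 -12.3 122.5] [-0.2  0.2 -0.4]
clip [([579.0, -38.0, 47.1], 0.95)]
clip_back [([528.0, -21.8, 51.1], 0.56)]
pin_hole [([580.5, -39.9, 51.4], 0.61)]
bracket 26.9 27.3 [606.1 -13.7 122.8] [ 9.986e-01 -5.240e-02 -8.000e-04] [-0.2 -1.5 -0.2] 20.675
```

View pics/w16.png

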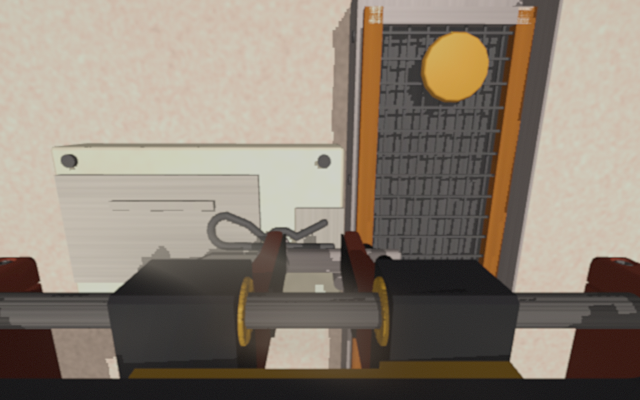

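```bash
python3 - <<'E'
from h import *
im=cv2.imread('pics/w16.png')[190:255,195:355]; cv2.imwrite('pics/w16z.png',cv2.resize(im,None,fx=5,fy=5,interpolation=cv2.INTER_NEAREST))
E
```

```text
(no output)
```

View pics/w16z.png

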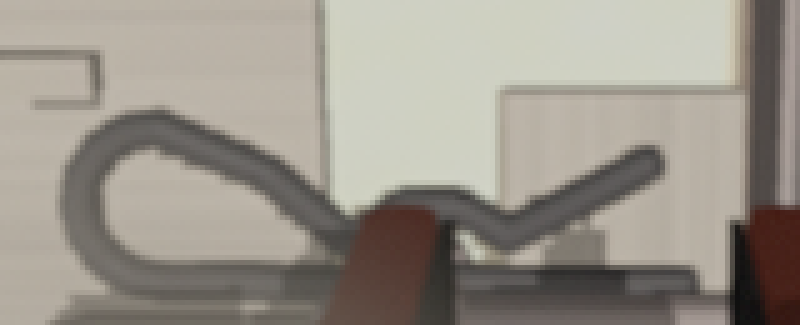

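```bash
python3 - <<'E'
from h import *
Z=lambda u,v:(195+u/5,190+v/5)
for l,z,uv in [('back',49,(58,205)),('bowtip',49,(666,162)),('tip',49,(697,280)),('dip2',49,(507,232)),('rail-45 top',52,(103,52)),('ledge-13',46,(322,60)),('wall55',50,(750,60))]: print(l,bpx('w16',Z(*uv),z))
for uv in [(69,161),(324,161)]: print('screw',bpx('w16',uv,40))
E
```

```text
back [-52.3  14.5]
bowtip [38.4 21.3]
tip [43.4  2.6]
dip2 [14.7 10.3]
rail-45 top [-43.   38.8]
ledge-13 [-12.5  36.1]
wall55 [50.4 37.2]
screw [-152.4   65.6]
screw [35.2 65.7]
```

>>> move_arm --motion '[[[0,0,0.12],[0,0,0]],[[0,0,0.25],[0,0,0]],[[0,0,0.36],[0,0,0]],[[0,0,0.44],[0,0,0]],[[0,0,0.45],[0,0,0]]]'

```text
t: 21.3
ee_pos: [605.6, -13.6, 53.9]
orientation: [-3.14, 0.083, 0.003]
ft_force: [0.7, -0.5, 0.6]
width: 28.4
```

```bash
python3 look.py w17; python3 st.py;  python3 - <<'E'
from h import *
im=cv2.imread('pics/w17.png')[190:310,150:450]; cv2.imwrite('pics/w17z.png',cv2.resize(im,None,fx=2.6,fy=2.6,interpolation=cv2.INTER_CUBIC))
E
```

```text
21.3 [605.6 -13.6  53.9] [ 0.7 -0.5  0.6]
bracket 26.9 27.4 [606.1 -13.6  54.5] [ 0.9986 -0.0527 -0.0011] [ 0.  -0.4 -0.2] 21.35
```

View pics/w17z.png

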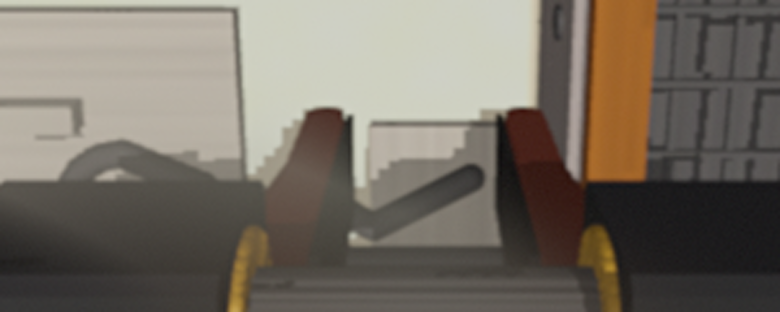

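>>> move_arm --motion '[[[0,0,0.02],[0,0,0]],[[0,0,0.043],[0,0,0]],[[0,0,0.043],[0,0,0]],[[-0.01,0,0.043],[0,0,0]],[[-0.015,0,0.043],[0,0,0]]]'

```text
t: 21.98
ee_pos: [604.1, -13.4, 48.9]
orientation: [3.14, -0.083, 0.0]
ft_force: [-0.9, -0.2, -0.0]
width: 28.3
```

```bash
python3 look.py w18; python3 st.py;  python3 - <<'E'
from h import *
im=cv2.imread('pics/w18.png')[190:310,150:450]; cv2.imwrite('pics/w18z.png',cv2.resize(im,None,fx=2.6,fy=2.6,interpolation=cv2.INTER_CUBIC))
E
```

```text
21.975 [604.1 -13.4  48.9] [-0.9 -0.2 -0. ]
bracket 24.8 27.4 [604.  -13.5  49. ] [ 9.986e-01 -5.270e-02  1.000e-04] [ 0.6 -0.2  0.3] 22.025
```

View pics/w18z.png

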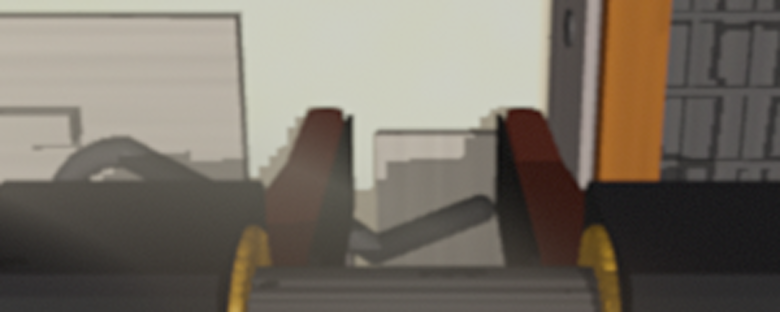

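Just at contact now (bow tip at zoom (495,205), finger face at 497). Push back 3 mm.

>>> move_arm --motion '[[[-0.005,0,0.003],[0,0,0]],[[-0.01,0,0.003],[0,0,0]],[[-0.015,0,0.003],[0,0,0]],[[-0.02,0,0.003],[0,0,0]],[[-0.02,0,0.003],[0,0,0]]]'

```text
t: 22.65
ee_pos: [601.1, -13.3, 48.3]
orientation: [-3.14, 0.083, 0.0]
ft_force: [-0.6, -0.4, 0.5]
width: 28.1
```

```bash
python3 look.py w19; python3 st.py;  python3 - <<'E'
from h import *
im=cv2.imread('pics/w19.png')[190:310,150:450]; cv2.imwrite('pics/w19z.png',cv2.resize(im,None,fx=2.6,fy=2.6,interpolation=cv2.INTER_CUBIC))
E
```

```text
22.65 [601.1 -13.3  48.3] [-0.6 -0.4  0.5]
bracket 21.9 27.4 [601.1 -13.3  48.4] [ 9.986e-01 -5.270e-02 -1.000e-04] [0.1 0.3 0.2] 22.7
```

View pics/w19z.png

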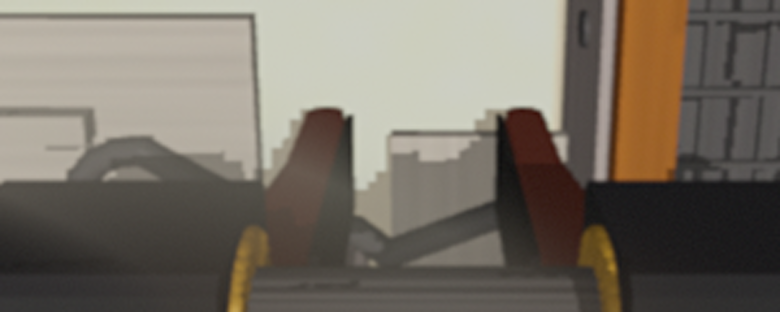

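```bash
python3 - <<'E'
from h import *
Z=lambda u,v:(150+u/2.6,190+v/2.6)
for n,L in {'w19':[('fingL',(343,118)),('fingR',(505,118)),('dip',(388,255)),('bowvis',(497,207)),('loopL',(66,180)),('rail',(93,112)),('ledge',(255,60))],'w18':[('dip',(375,255)),('bowtip',(496,208)),('loopL',(52,180)),('rail',(80,112)),('ledge',(240,60))],'w17':[('dip',(372,230)),('bowtip',(485,178))]}.items():
  for l,uv in L: print(n,l,bpx(n,Z(*uv),49 if l not in('rail',) else 52))
E
```

```text
w19 fingL [ 5.2 36.4]
w19 fingR [37.2 36.5]
w19 dip [13.8  6.5]
w19 bowvis [36.  17.3]
w19 loopL [-51.1  23.2]
w19 rail [-43.   38.8]
w19 ledge [-11.7  48.4]
w18 dip [14.   6.2]
w18 bowtip [38.9 16.8]
w18 loopL [-51.2  22.9]
w18 rail [-42.8  38.5]
w18 ledge [-11.7  48.2]
w17 dip [14.7  9.2]
w17 bowtip [38.5 21.1]
```

```bash
python3 - <<'E'
from h import *
ims=[]
for n in ['w17','w18','w19']:
    im=cv2.imread(f'pics/{n}.png')[225:300,160:360]; ims.append(cv2.resize(im,None,fx=3.9,fy=2.6,interpolation=cv2.INTER_NEAREST))
cv2.imwrite('pics/cmp2.png',np.vstack(ims))
Z=lambda u,v:(150+u/2.6,190+v/2.6)
print(bpx('w17',Z(80,102),52),bpx('w17',Z(58,180),49),bpx('w17',Z(370,123),44),bpx('w18',Z(375,130),44))
E
```

```text
[-43.2  38.8] [-50.7  20.6] [14.3 31.4] [14.1 31.8]
```

View pics/cmp2.png

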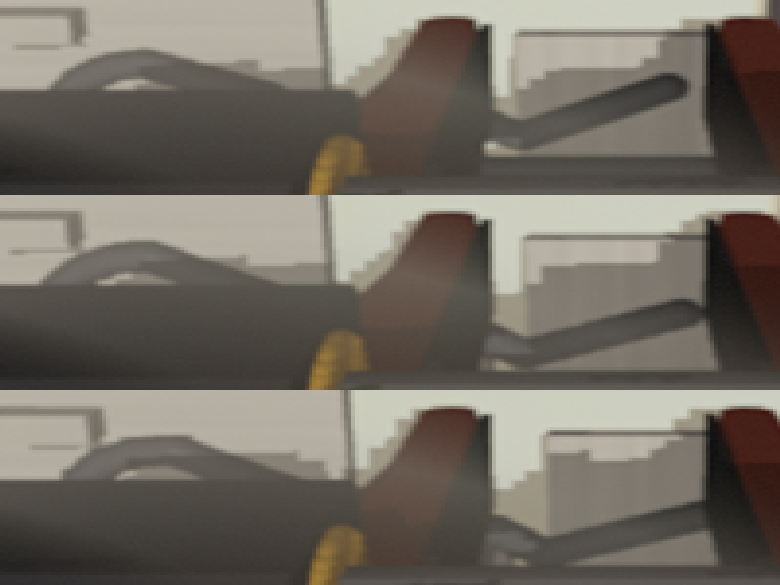

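>>> move_arm --motion '[[[0.01,0,0],[0,0,0]],[[0.02,0,0],[0,0,0]],[[0.02,0,-0.15],[0,0,0]],[[0.02,0,-0.35],[0,0,0]],[[0.02,0,-0.5],[0,0,0]]]'

```text
t: 23.32
ee_pos: [604.6, -13.5, 124.5]
orientation: [3.14, -0.083, 0.001]
ft_force: [0.1, 0.3, -0.4]
width: 28.2
```

```bash
python3 look.py w20 clip clip_back; python3 st.py; python3 - <<'E'
from h import *
im=cv2.imread('pics/w20.png')[190:255,195:355]; cv2.imwrite('pics/w20z.png',cv2.resize(im,None,fx=5,fy=5,interpolation=cv2.INTER_NEAREST))
E
```

```text
23.325 [604.6 -13.5 124.5] [ 0.1  0.3 -0.4]
clip [([579.2, -41.1, 48.9], 0.96)]
clip_back [([529.7, -13.0, 50.7], 0.7), ([622.2, -55.0, 78.9], 0.44)]
bracket 25.9 27.4 [605.1 -13.5 124.4] [ 0.9986 -0.0527  0.0026] [-0.1 -0.2  0.4] 23.475
```

View pics/w20z.png

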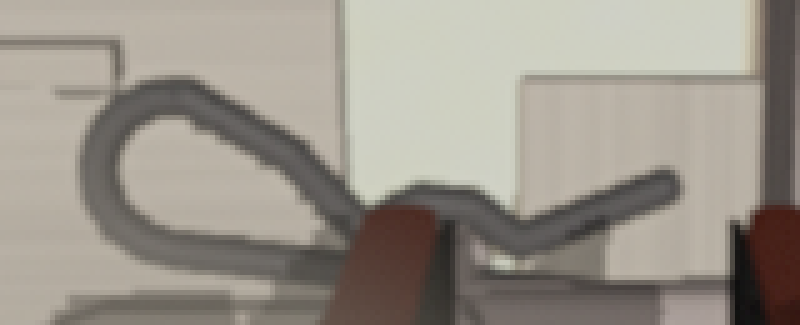

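```bash
python3 - <<'E'
from h import *
Z=lambda u,v:(195+u/5,190+v/5)
for l,z,uv in [('back',49,(78,170)),('bowtip',49,(682,186)),('looptop',49,(175,80)),('legL',49,(180,252)),('legR',49,(300,265)),('dip2',49,(520,240)),('ledge',46,(342,60)),('rail-45',52,(120,42))]: print(l,bpx('w20',Z(*uv),z))
print('w16 looptop',bpx('w16',Z(155,110),49),'legL',bpx('w16',Z(160,280),49))
E
```

```text
back [-52.1  18.1]
bowtip [38.5 15.5]
looptop [-36.7  32. ]
legL [-37.6   5. ]
legR [-19.5   2.9]
dip2 [14.   6.9]
ledge [-12.4  34.3]
rail-45 [-43.6  38.5]
w16 looptop [-36.9  29.3] legL [-37.8   2.6]
```

```bash
python3 - <<'E'
from h import *
Z=lambda u,v:(195+u/5,190+v/5)
a=bpx('w20',Z(215,90),49);b=bpx('w20',Z(350,185),49);m=bpx('w20',Z(300,143),49);print(a,m,b)
d=b-a; n=np.array([-d[1],d[0]])/np.linalg.norm(d); print('normal',n,np.arctan2(n[1],n[0]))
th=np.arctan2(n[1],n[0]); n=np.array([np.cos(th),np.sin(th)])
for g in [9+8,9]:
    c=m+n*g; w=b2w(*c); print(g,c,w); plan([*w,124],th-0.053); plan([*w,48.5],th-.053)
E
```

```text
[-30.9  30.5] [-18.7  22.3] [-11.4  15.7]
normal [0.60456528 0.7965556 ] 0.9215763261008963
17 [-8.42239029 35.84144522] [571.28814358  -3.26270457]
pos [605.1 -13.5 124.4] shift [-0.229 -0.056  0.002] turn [ 0.001 -0.002 -0.88 ] |mm| 35.306863127903526
pos [605.1 -13.5 124.4] shift [-0.23  -0.056  0.505] turn [ 0.001 -0.002 -0.88 ] |mm| 83.66848913765851
9 [-13.25891251  29.46900041] [566.12083119  -9.36998569]
pos [605.1 -13.5 124.4] shift [-0.261 -0.014  0.002] turn [ 0.001 -0.002 -0.88 ] |mm| 39.171904683357795
pos [605.1 -13.5 124.4] shift [-0.262 -0.014  0.505] turn [ 0.001 -0.002 -0.88 ] |mm| 85.3714214896767
```

>>> move_arm --motion '[[[-0.06,-0.02,0],[0,0,-0.176]],[[-0.12,-0.04,0],[0,0,-0.352]],[[-0.18,-0.06,0],[0,0,-0.528]],[[-0.24,-0.078,0],[0,0,-0.704]],[[-0.26,-0.078,0.05],[0,0,-0.88]]]' --gripper 0

```text
t: 24.1
ee_pos: [564.9, 0.5, 114.7]
orientation: [-2.845, -1.331, 0.002]
ft_force: [-0.5, -0.3, 0.8]
width: 0.5
```

```bash
python3 look.py w21; python3 st.py; python3 - <<'E'
from h import *
plan([566.7,0.3,60],.868);plan([566.7,0.3,48.5],.868)
E
```

```text
24.1 [5.649e+02 5.000e-01 1.147e+02] [-0.5 -0.3  0.8]
bracket -16.0 39.1 [5.639e+02 4.000e-01 1.136e+02] [ 0.6352  0.7723 -0.0023] [-0.6  0.  -0.6] 24.15
pos [5.639e+02 4.000e-01 1.136e+02] shift [0.012 0.016 0.357] turn [-0.003  0.002  0.014] |mm| 53.67578529562172
pos [5.639e+02 4.000e-01 1.136e+02] shift [0.013 0.016 0.434] turn [-0.003  0.002  0.014] |mm| 65.16255460742431
```

View pics/w21.png

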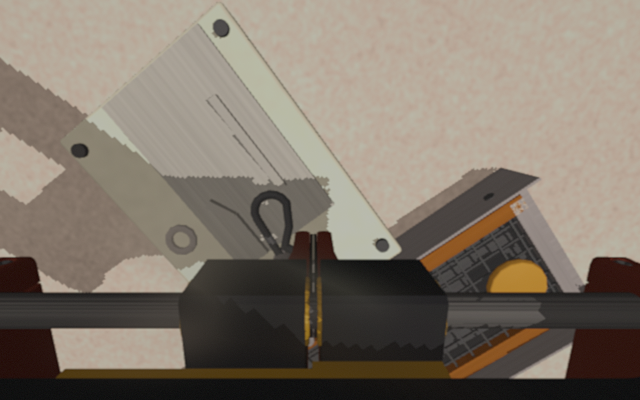

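Good view; the bowed slope is just to the left of the fingers. Descend.

>>> move_arm --motion '[[[0.013,0.016,0.1],[0,0,0.014]],[[0.013,0.016,0.2],[0,0,0.014]],[[0.013,0.016,0.3],[0,0,0.014]],[[0.013,0.016,0.37],[0,0,0.014]],[[0.013,0.016,0.38],[0,0,0.014]]]'

```text
t: 24.78
ee_pos: [568.3, 0.2, 57.8]
orientation: [-2.859, -1.3, 0.003]
ft_force: [0.9, -0.5, -0.1]
width: 0.4
```

```bash
python3 look.py w22; python3 st.py; python3 - <<'E'
from h import *
plan([566.7,0.3,48.5],.868)
im=cv2.imread('pics/w22.png')[130:310,180:440]; cv2.imwrite('pics/w22z.png',cv2.resize(im,None,fx=3,fy=3,interpolation=cv2.INTER_CUBIC))
E
```

```text
24.775 [5.683e+02 2.000e-01 5.780e+01] [ 0.9 -0.5 -0.1]
bracket -11.2 39.1 [5.686e+02 2.000e-01 5.820e+01] [ 6.572e-01  7.537e-01 -6.000e-04] [-0.2 -0.1  0.2] 24.825
pos [5.686e+02 2.000e-01 5.820e+01] shift [-0.008 -0.01   0.065] turn [-0.001  0.001 -0.014] |mm| 9.910342545118057
```

View pics/w22z.png

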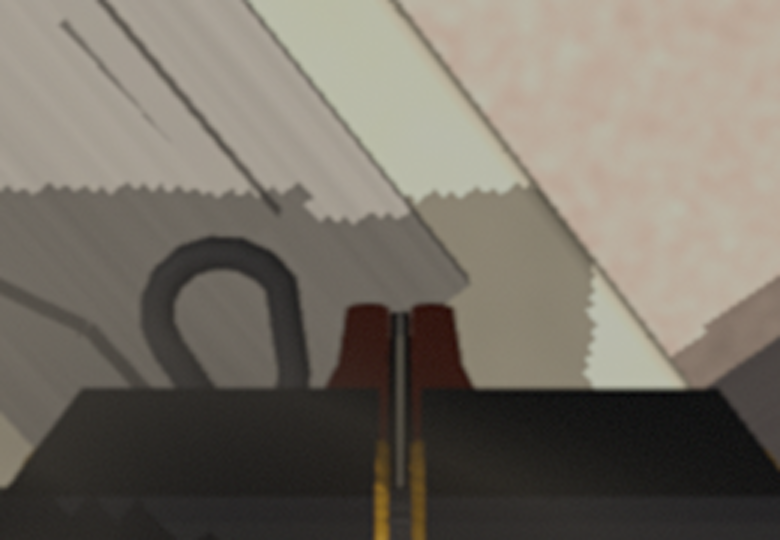

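>>> move_arm --motion '[[[0,0,0.035],[0,0,0]],[[0,0,0.065],[0,0,0]],[[0,0,0.065],[0,0,0]],[[-0.02,0,0.065],[0,0,0]],[[-0.04,0,0.065],[0,0,0]]]'

```text
t: 25.45
ee_pos: [564.9, -4.5, 49.3]
orientation: [2.859, 1.301, 0.0]
ft_force: [0.1, -1.1, 0.6]
width: 0.9
```

```bash
cat > z.py <<'E'
from h import *
n=sys.argv[1]
im=cv2.imread(f'pics/{n}.png')[130:310,180:440]; cv2.imwrite(f'pics/{n}z.png',cv2.resize(im,None,fx=3,fy=3,interpolation=cv2.INTER_CUBIC))
E
python3 look.py w23; python3 st.py; python3 z.py w23
```

```text
25.45 [564.9  -4.5  49.3] [ 0.1 -1.1  0.6]
bracket -15.1 34.1 [564.6  -4.7  49.2] [ 6.570e-01  7.539e-01 -2.000e-04] [ 0.  -0.9  0.2] 25.5
```

View pics/w23z.png

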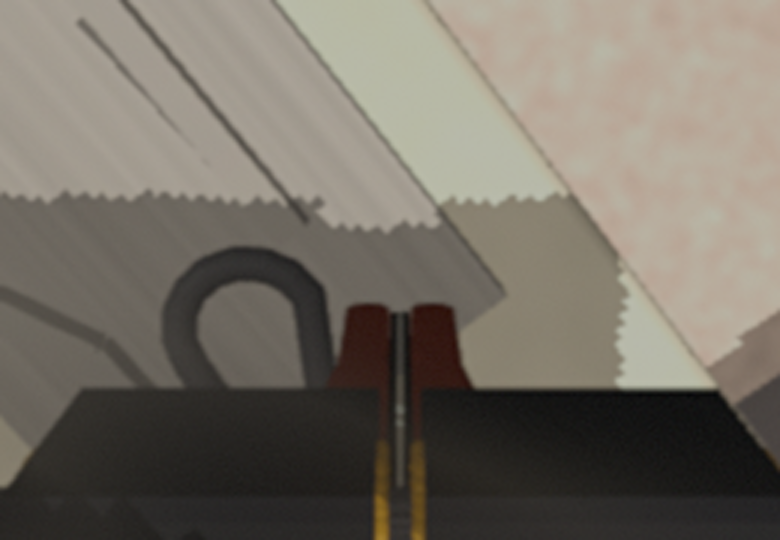

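>>> move_arm --motion '[[[-0.01,0,0.004],[0,0,0]],[[-0.02,0,0.004],[0,0,0]],[[-0.028,0,0.004],[0,0,0]],[[-0.035,0,0.004],[0,0,0]],[[-0.035,0,0.004],[0,0,0]]]'

```text
t: 26.12
ee_pos: [561.5, -8.3, 48.5]
orientation: [-2.859, -1.301, 0.0]
ft_force: [-0.5, -0.5, 0.4]
width: 0.4
```

```bash
python3 look.py w24; python3 st.py; python3 z.py w24
```

```text
26.125 [561.5  -8.3  48.5] [-0.5 -0.5  0.4]
bracket -17.9 30.3 [561.5  -8.3  48.5] [ 0.6569  0.754  -0.    ] [ 0.6 -1.5 -0.5] 26.175
```

View pics/w24z.png

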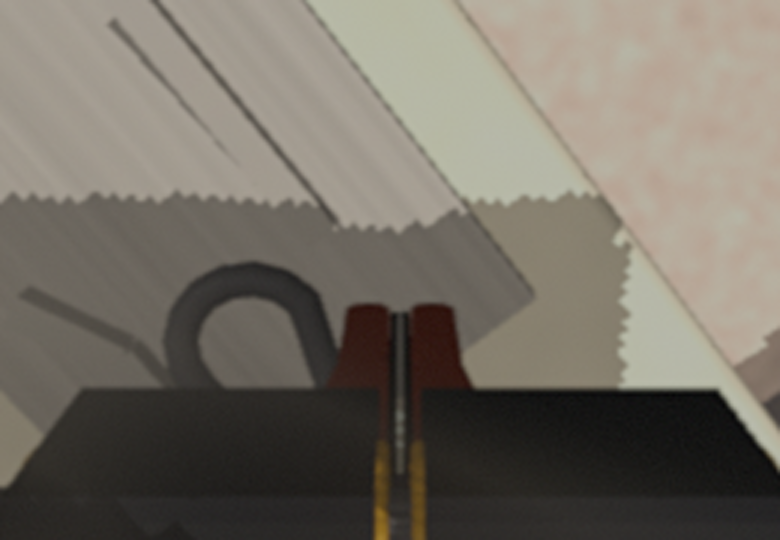

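```bash
cat > circ.py <<'E'
from h import *
from scipy.optimize import least_squares
def circ(n,pts):
    q=np.array([bpx(n,(180+u/3,130+v/3),49) for u,v in pts])
    r=least_squares(lambda p:np.hypot(*(q-p[:2]).T)-15,q.mean(0)).x
    print(n,'centre',r.round(1),'res',(np.hypot(*(q-r).T)-15).round(1),'-> origin x',(r[0]+40).round(1))
E
python3 - <<'E'
from circ import *
circ('w24',[(163,340),(185,293),(213,270),(250,262),(293,275),(318,295)])
circ('w23',[(163,325),(175,285),(205,257),(245,246),(290,258),(315,280)])
for n,uv in [('w24',(337,222)),('w23',(307,222))]: print(n,bpx(n,(180+uv[0]/3,130+uv[1]/3),52))
E
```

```text
w24 centre [-36.8  12.4] res [ 0.2 -0.4  0.1  0.2 -0.  -0. ] -> origin x 3.2
w23 centre [-35.9  17.8] res [-0.1 -0.2  0.   0.2  0.  -0.3] -> origin x 4.1
w24 [-45.4  38.7]
w23 [-45.2  38.6]
```

>>> move_arm --motion '[[[-0.004,-0.005,0],[0,0,0]],[[-0.008,-0.01,0],[0,0,0]],[[-0.012,-0.015,0],[0,0,0]],[[-0.014,-0.017,0],[0,0,0]],[[-0.014,-0.017,0],[0,0,0]]]'

```text
t: 26.8
ee_pos: [558.2, -8.2, 48.5]
orientation: [-2.859, -1.301, 0.0]
ft_force: [0.1, 0.1, 0.3]
width: 0.4
```

```bash
python3 look.py w25; python3 st.py; python3 z.py w25
```

```text
26.8 [558.2  -8.2  48.5] [0.1 0.1 0.3]
bracket -21.2 30.3 [558.2  -8.2  48.5] [ 0.6569  0.754  -0.    ] [0.2 0.3 0.8] 26.85
```

View pics/w25z.png

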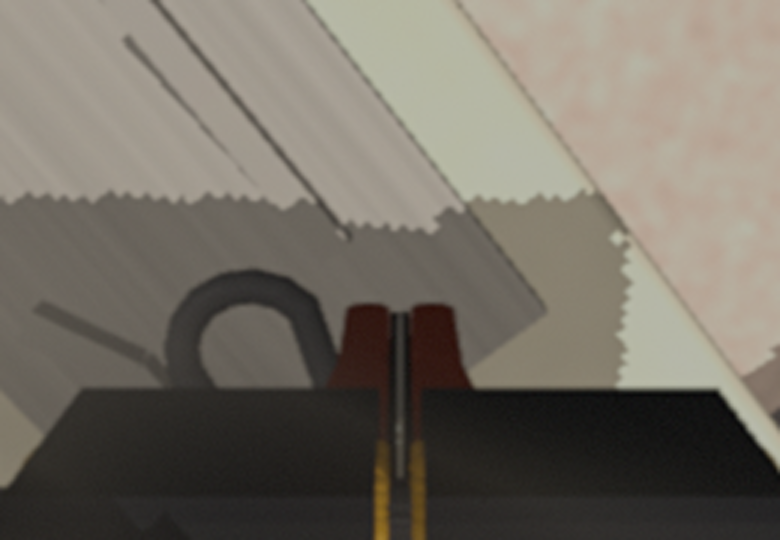

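```bash
python3 - <<'E'
from circ import *
circ('w25',[(165,345),(185,300),(215,276),(250,269),(293,281),(318,302)])
for n,uv in [('w25',(349,237))]: print(n,bpx(n,(180+uv[0]/3,130+uv[1]/3),52))
E
```

```text
w25 centre [-39.1  11.7] res [ 0.1 -0.3  0.1  0.2 -0.  -0.1] -> origin x 0.9
w25 [-45.5  38.6]
```

>>> move_arm --motion '[[[-0.003,-0.003,0],[0,0,0]],[[-0.005,-0.006,0],[0,0,0]],[[-0.005,-0.006,0],[0,0,0]],[[0.03,-0.006,0],[0,0,0]],[[0.06,-0.006,0],[0,0,0]]]'

```text
t: 27.48
ee_pos: [563.8, -0.5, 48.6]
orientation: [2.859, 1.301, 0.0]
ft_force: [0.3, 0.1, 0.3]
width: 0.7
```

```bash
python3 look.py w26; python3 -c "
from h import *
plan([545,-115,182],-0.053)"
```

```text
27.475 [ 5.638e+02 -5.000e-01  4.860e+01] [0.3 0.1 0.3]
pos [ 5.643e+02 -2.000e-01  4.860e+01] shift [-0.661  0.406 -0.889] turn [ 0.    -0.001  0.866] |mm| 177.04855319317824
```

View pics/w26.png

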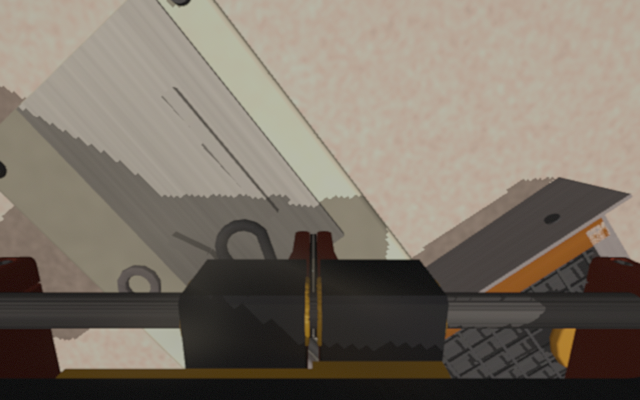

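Clear of the clip. Rise straight, then take the overhead view.

>>> move_arm --motion '[[[0,0,-0.2],[0,0,0]],[[0,0,-0.45],[0,0,0.15]],[[0,0,-0.7],[0,0,0.32]],[[-0.1,0.1,-0.88],[0,0,0.5]],[[-0.25,0.2,-0.89],[0,0,0.67]]]'

```text
t: 28.15
ee_pos: [563.3, -48.9, 184.6]
orientation: [3.132, 0.232, 0.008]
ft_force: [0.2, -0.0, -0.0]
width: 0.4
```

```bash
python3 -c "
from h import *
plan([545,-115,182],-0.053)"
```

```text
pos [563.3 -48.9 184.6] shift [-0.186  0.418  0.017] turn [ 0.001 -0.005  0.192] |mm| 68.62267217838092
```

>>> move_arm --motion '[[[-0.05,0.1,0],[0,0,0.1]],[[-0.1,0.25,0],[0,0,0.192]],[[-0.18,0.42,0],[0,0,0.192]],[[-0.18,0.42,0],[0,0,0.192]],[[-0.18,0.42,0],[0,0,0.192]]]'

```text
t: 28.78
ee_pos: [544.5, -114.7, 182.0]
orientation: [-3.14, 0.077, -0.0]
ft_force: [0.4, 0.4, -0.3]
width: 0.6
```

```bash
python3 look.py w27 clip clip_back handle_top; python3 st.py; python3 - <<'E'
from h import *
im=cv2.imread('pics/w27.png')[0:200,160:420]; cv2.imwrite('pics/w27z.png',cv2.resize(im,None,fx=3,fy=3,interpolation=cv2.INTER_CUBIC))
E
```

```text
28.775 [ 544.5 -114.7  182. ] [ 0.4  0.4 -0.3]
clip [([578.6, -38.1, 49.9], 0.7)]
clip_back [([519.2, -24.1, 50.1], 0.96)]
handle_top [([651.3, -41.8, 116.8], 0.72)]
bracket -29.3 -76.5 [ 544.5 -114.4  182. ] [ 0.9989 -0.0475 -0.    ] [0.4 0.4 1. ] 28.975
```

View pics/w27z.png

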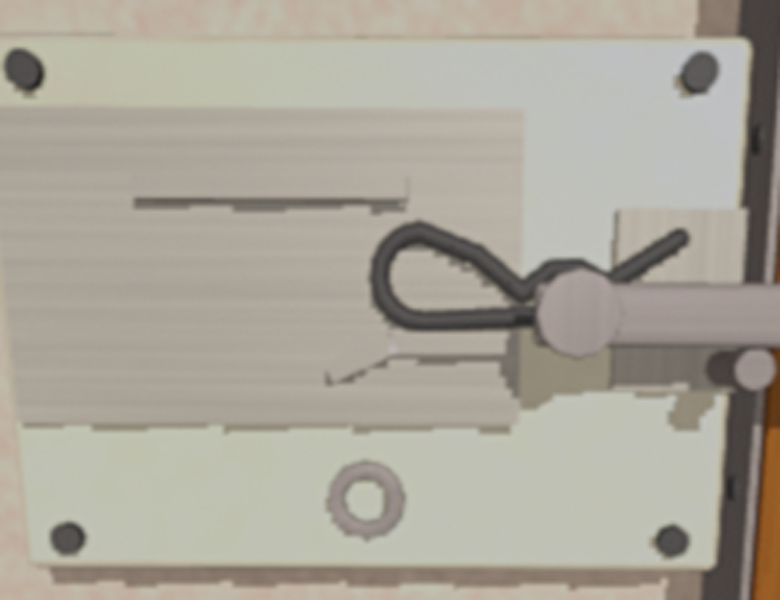

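```bash
python3 - <<'E'
from h import *
from scipy.optimize import least_squares
B=lambda u,v,z:bpx('w27',(160+u/3,v/3),z)
for l,z,uv in [('rail-45',52,(405,202)),('rail-120',52,(134,202)),('s1',40,(24,70)),('s2',40,(699,72)),('s3',40,(67,537)),('s4',40,(672,540)),('back',49,(372,275)),('bowtip',49,(690,236)),('dip1',49,(521,292)),('legL',49,(420,319)),('legR',49,(530,315)),('fence50',52,(392,352)),('head',80,(580,313))]: print(l,B(*uv,z))
q=np.array([B(*p,49) for p in [(372,275),(377,247),(395,228),(418,222),(378,300),(392,319),(415,328)]])
r=least_squares(lambda p:np.hypot(*(q-p[:2]).T)-15,q.mean(0)).x;print('circle',r,(np.hypot(*(q-r).T)-15).round(1))
E
```

```text
rail-45 [-45.3  31.1]
rail-120 [-119.5   30.9]
s1 [-151.    66.6]
s2 [35.7 66.7]
s3 [-151.3  -64.3]
s4 [ 35.6 -64.5]
back [-54.9  12.3]
bowtip [33.9 23. ]
dip1 [-12.9   7.9]
legL [-41.5   0.5]
legR [-10.3   1.7]
fence50 [-49.4  -8.6]
head [0.4 1. ]
circle [-39.99457592  12.24407459] [-0.1  0.4  0.1 -0.7 -0.1  0.  -0.5]
```

```bash
python3 -c "
from h import *
print(ctrl.close_job()); print(ctrl.get_obs()['t'])"
```

```text
the job is handed in; nothing more can be done
None
the job is handed in; nothing more can be done
```

The lever is closed against its stop and the clip is through the pin hole in its home position. I handed the job in at about 29 s. No verdict was reported, so the results below are from my own last checks.

**What I did:** I pushed the lever round with closed fingers until the wrist force rose to about 19 N at the peg, then slid the clip along the fence into the hole.

**What went wrong:**
- **Overshoot:** I never saw the sharp rise in push force that should mark home, and I pushed the clip about 3 mm too far. That was right at the 3.5 mm limit.
- **First correction:** My first try at pulling it back, from the tip of the bowed leg, turned the clip by about 0.1 rad instead.
- **Second correction:** Pushing on the sloping part of the bowed leg straightened it and moved it back to home.

**Last checks, from the wrist camera:**

| Check | Measured | Limit |
|---|---|---|
| Clip origin from the pin axis, along the leg | about 0.3 mm | 3.5 mm |
| Clip origin from the pin axis, sideways | under 1 mm | 3.5 mm |
| Leg angle | about 0.03 rad | 0.15 rad |
| Lever angle | about 0.02 rad | 0.07 rad |

- **Robot clear:** The gripper was well clear of everything, with no contact force.
- **Other things on the table:** The washer looked unmoved in the last picture. I did not measure the other bystanders again, but the arm did not go near them at their height.

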